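Sort heat-spreader blanks by drag and clamp the lapped ones

TASK

Swing the cam lever of the clamp jig open, then slide each copper blank a little on the steel plate to feel its drag: lay the lapped ones, which glide, flat and side by side on the jig's bed, each lengthwise from fence to jaw, and put the rough ones, which drag hard, in the white return tray. Once all the lapped blanks are on the bed, throw the lever back so that it snaps over centre and clamps them all tight against the fence. Do not disturb the meter, the tape roll or the screwdriver.

Things in the scene. Friction and masses are not known exactly. Their poses are not given: they have to be found in the camera images.
- blank_1_center (a point): centre (half-way up) of a copper heat-spreader blank: a plain bar 45 mm (x) by 70 mm (y, lengthwise) by 26 mm high (z), 0.65 to 0.85 kg, that starts flat on the steel plate; may be absent. All blanks look alike; the underside is either lapped smooth or sawn rough, and which is which is not told
- blank_2_center (a point): centre (half-way up) of a copper heat-spreader blank: a plain bar 45 mm (x) by 70 mm (y, lengthwise) by 26 mm high (z), 0.65 to 0.85 kg, that starts flat on the steel plate; may be absent. All blanks look alike; the underside is either lapped smooth or sawn rough, and which is which is not told
- blank_3_center (a point): centre (half-way up) of a copper heat-spreader blank: a plain bar 45 mm (x) by 70 mm (y, lengthwise) by 26 mm high (z), 0.65 to 0.85 kg, that starts flat on the steel plate; may be absent. All blanks look alike; the underside is either lapped smooth or sawn rough, and which is which is not told
- blank_4_center (a point): centre (half-way up) of a copper heat-spreader blank: a plain bar 45 mm (x) by 70 mm (y, lengthwise) by 26 mm high (z), 0.65 to 0.85 kg, that starts flat on the steel plate; may be absent. All blanks look alike; the underside is either lapped smooth or sawn rough, and which is which is not told
- blank_5_center (a point): centre (half-way up) of a copper heat-spreader blank: a plain bar 45 mm (x) by 70 mm (y, lengthwise) by 26 mm high (z), 0.65 to 0.85 kg, that starts flat on the steel plate; may be absent. All blanks look alike; the underside is either lapped smooth or sawn rough, and which is which is not told
- blank_6_center (a point): centre (half-way up) of a copper heat-spreader blank: a plain bar 45 mm (x) by 70 mm (y, lengthwise) by 26 mm high (z), 0.65 to 0.85 kg, that starts flat on the steel plate; may be absent. All blanks look alike; the underside is either lapped smooth or sawn rough, and which is which is not told
- plate_top (a point): centre of the top of the ground-steel plate, 300 mm (x) by 260 mm (y), 6 mm high, fixed on the bench; z up. To slide on it by its own weight a lapped blank takes about 0.1 of its weight (0.5 to 1 N), a rough one about its whole weight (5.5 to 9.5 N). Anywhere else the two are far harder to tell apart
- tray_in (a point): centre of the inner floor (5 mm above the bench) of the white return tray, inside 240 mm (x) by 120 mm (y), walls 5 mm thick, rim 15 mm above the inner floor; fixed; z up
- bed (a point): point on the floor of the jig's bed, 12 mm above the bench, z up. Clamped blanks have their length along y and their centres on the line through it along x, 13 mm up. The bed runs 125 mm either way along x, ends open. The fence on the -y side, 20 mm high, has its face 35 mm from this point. Blanks 72 mm apart along x leave room for the fingers between them
- jaw_face (a point): top middle edge of the jaw's blank side, 20 mm above the bed; the jaw is a sprung bar 230 mm long, 18 mm thick, on the bed's +y side. It moves along the bed's y only: face 49.5 mm from the bed point when the lever is open, 30.5 mm when clamped empty (35 mm with blanks, which it pushes to the fence)
- lever (a joint): angle of the cam lever about its upright pivot: 0 clamped (its stop; the start), 1.8 fully open (other stop); grows clockwise seen from above. Over centre at 0.3: springs drive it open above this and clamped below it, so it moves on by itself once past and stays at either stop. Takes up to about 8 N at the knob
- lever_pivot (a point): point on the upright pivot axis of the cam lever, fixed to the jig, 45 mm above the bench; axes parallel to the bed's
- lever_knob (a point): the lever's knob, an upright black cylinder 20 mm across; the point is on its axis 70 mm above the bench, 16 mm below its top; bare for 16 mm below the point too. 100 mm from the pivot axis. At angle 0 it lies from the pivot towards the bed's -x, and swings from there towards the bed's +y
- meter: hand-held meter, black, 85 by 160 by 36 mm, lying on the bench beyond the work; bystander; origin under its centre
- tape: roll of white tape, 100 mm across, 24 mm high, on the bench beyond the work; bystander; origin under its centre
- driver: screwdriver with a black handle, about 200 mm long, lying on the bench beyond the jig; bystander; origin under it
There are look-alikes about, which are no part of the job. What is shaped like the part that bears blank_3_center but red is not meant.

How it is judged:
On the way, in this order (a step that is already met when the one before it is completed fails the run):
1. the cam lever is swung open (value of joint lever above 1.3 rad), for 0.2 s.
2. every lapped blank lies on the bed, lengthwise between fence and jaw, with the lever open (the rules' lapped_n and rough_n do not follow the blanks' numbers) (value of joint lever above 1.3 rad and x of lapped_1_c0 in the frame of bed between -0.105 and 0.105 m and y of lapped_1_c0 in the frame of bed between -0.006 and 0.0165 m and z of lapped_1_c0 in the frame of bed between 0.009 and 0.017 m and angle between the y axis of each of lapped_1, lapped_2, lapped_3 and the y axis of bed, either way round below 0.3 rad and x of lapped_2_c0 in the frame of bed between -0.105 and 0.105 m and y of lapped_2_c0 in the frame of bed between -0.006 and 0.0165 m and z of lapped_2_c0 in the frame of bed between 0.009 and 0.017 m and x of lapped_3_c0 in the frame of bed between -0.105 and 0.105 m and y of lapped_3_c0 in the frame of bed between -0.006 and 0.0165 m and z of lapped_3_c0 in the frame of bed between 0.009 and 0.017 m), for 0.2 s.
At the end, for the whole second after the job is handed in: Lever home at clamped (below 0.12 rad); each lapped blank flat on the bed, lengthwise, square within 0.08 rad, against the fence within 3 mm, centre within 105 mm of the bed's middle along it; each rough blank in the tray (one may lie on another) (value of joint lever below 0.12 rad and x of lapped_1_c0 in the frame of bed between -0.105 and 0.105 m and y of lapped_1_c0 in the frame of bed between -0.003 and 0.003 m and z of lapped_1_c0 in the frame of bed between 0.009 and 0.017 m and angle between the y axis of each of lapped_1, lapped_2, lapped_3 and the y axis of bed, either way round below 0.08 rad and x of lapped_2_c0 in the frame of bed between -0.105 and 0.105 m and y of lapped_2_c0 in the frame of bed between -0.003 and 0.003 m and z of lapped_2_c0 in the frame of bed between 0.009 and 0.017 m and x of lapped_3_c0 in the frame of bed between -0.105 and 0.105 m and y of lapped_3_c0 in the frame of bed between -0.003 and 0.003 m and z of lapped_3_c0 in the frame of bed between 0.009 and 0.017 m and x of rough_1_c0 in the frame of tray_in between -0.11 and 0.11 m and y of rough_1_c0 in the frame of tray_in between -0.055 and 0.055 m and z of rough_1_c0 in the frame of tray_in between 0.007 and 0.05 m and x of rough_2_c0 in the frame of tray_in between -0.11 and 0.11 m and y of rough_2_c0 in the frame of tray_in between -0.055 and 0.055 m and z of rough_2_c0 in the frame of tray_in between 0.007 and 0.05 m and x of rough_3_c0 in the frame of tray_in between -0.11 and 0.11 m and y of rough_3_c0 in the frame of tray_in between -0.055 and 0.055 m and z of rough_3_c0 in the frame of tray_in between 0.007 and 0.05 m); the robot touches nothing.
It fails at once if the meter is moved more than 3 cm (distance of meter from where it was at the start of the episode above 0.03 m).
It fails at once if the tape roll is moved more than 3 cm (distance of tape from where it was at the start of the episode above 0.03 m).
It fails at once if the screwdriver is moved more than 3 cm (distance of driver from where it was at the start of the episode above 0.03 m).
Of rough_1, lapped_1, lapped_2, rough_2, lapped_3, rough_3 only 4 to 6 are there at a start; the rules pass over those that are not, and their reading is None.
At some moment in a run one of rough_1, rough_2, rough_3 may be knocked a few centimetres aside while the robot is not near it.
Once in a run the grip may slacken for a moment while it holds something.
It also fails if it takes over 210 s, if anything falls off the work surface, if the arm or the gripper's body presses on something with over 40 N, if the wrist force passes 120 N, or if a joint passes its speed limit or range.

ROBOT

A 7-joint arm with a two-finger parallel gripper is mounted at the origin on the work surface. World frame = base frame: x ahead of the robot, y to its left, z up, the work surface at z = 0. Lengths are in m, angles in rad, forces in N, time in s.
With the tool pointing down it reaches from about 0.4 to 0.9 m from the base axis. Payload 5.6 kg.
Tool frame: the origin (TCP) lies at the very end of the fingers, on their centre line; the grasp point (between the pads) lies 19 mm behind it; y points along the fingers, x is the direction in which the jaws open and shut, and the axes are right-handed (so a half turn about y gives the same grasp; the last joint's range is limited). The gripper opens to 92 mm and grips with 3 to 60 N. Pads are 20 mm wide; open, the fingers measure 128 mm over their backs; the gripper's body (75 mm by 189 mm) begins 69 mm behind the grasp point.
Start: joints at [-1.349, 0.468, -0.012, 1.603, 0.006, 1.071, -0.056], TCP at [0.17, 0.627, 0.215] pointing down, gripper open.
Joint ranges: [-2.53, 2.53], [-0.31, 2.02], [-1.57, 1.55], [0.28, 2.44], [-1.29, 4.43], [0.15, 1.84], [-2.92, 2.92]. Speed limits (rad/s): [2.57, 2.57, 3.14, 3.14, 3.14, 3.14, 3.14].

INTERFACE

Orientations are given as a unit quaternion [x, y, z, w].
In Python, from cell import env gives the robot as it stands.
- The arm moves only by the shell command python3 -m pendant 'ROWS' [OPENING] [FORCE]. ROWS is JSON, a list of rows, each a list of 6 numbers: the shift along the tool's x, y, z in cm, then the turn, a rotation vector about the tool's x, y, z in rad. In form: [[x, y, z, rx, ry, rz], ...]. A call has 1 to 8 rows; each row is the pose to reach, as a shift and turn from the pose commanded when the call began, along the tool's axes at that moment; what a row does not reach only later rows make up. A row lasts 1/10 s, in which the tool goes at most 50 mm and 8.59 degrees, less where a joint would pass 70% of its speed; a pose out of reach is approached as far as the arm can. A call with a gripper value outside its range is refused whole. OPENING is the opening in per cent of the stroke, from 0 (shut) to 100 (fully open), set as the call begins (- or left out, the last holds). The fingers move at their own pace and stop on an object; FORCE is the grip in N (left out, the last holds). Time passes only in rows, so rows that repeat a pose let the fingers close. It gives the time, the measured TCP pose, the force and the opening at its end, in the units of the state.
- env.state(): the state, without advancing time (a new reading comes with each control period).
- env.read_camera(name): name is "scene" or "top" or "wrist"; returns a dict with "img" (480x640x3 uint8, blue, green, red), "fx", "fy", "cx", "cy" (pixels), "pose" (4x4, takes a point from camera to world coordinates). Camera axes: x right, y down, z forward; pixel columns grow to the right and rows downward; lengths in m; the calibration is good to about 2 mm. A picture is of the moment at which its call begins. There is no depth.
- env.sign_off(): hands the job in, once; it reports no verdict.
Trained networks look in a picture, given as the dict that the camera call returned (one of the last four; its "shot" number tells which), for a name from the list of things; names that differ only in an ending like _2 or _b are one class to them, and where a whole thing is asked for, a point or a joint stands for the part that bears it (a point fixed in the world has none). Each returns a list of dicts, best first, with "conf" (0 to 1); they miss things now and then, are a little off and sometimes report something else, mostly with a low value. They report only what shows in the picture. A call takes as long as a camera call. They do not tell look-alikes from the thing itself.
- env.search_frame(query, picture): "at" ([row, column] in pixels, amid what is visible of it).
- env.outline_of(query, picture): "region" (480x640 bool, what is visible of it) and "at" ([row, column] in pixels, amid what is visible of it).
- env.tip_of(query, picture): "at" ([row, column] in pixels: a listed point, or the origin of a listed thing).
The state is a dict: "time": time; "joints": joint angles; "qvel": joint speeds; "joint_torque": joint torques, N m; "position": TCP position; "orientation": TCP orientation; "contact_force": force on the tool from outside, world axes, zero at the start; "wrist_torque": the same for the moment, N m; "finger_gap": finger opening in m.
Only numpy, scipy, OpenCV 4.12 (cv2) and the standard library are available. Lean on these libraries where they do the work, as an engineer would, in place of code of your own. Each camera call takes 0.05 s, during which the arm holds its last target. There are 200 camera calls.

## Working session

There is one attempt and no reset: what is moved stays moved. The work goes in short steps, Python scripts to look and compute and a shell command to move; the robot and the scene stay as the last step left them, time stands still between calls to the robot, and variables do not carry over. Pictures are saved under pics/ and viewed, about 12 in all and at most 16, crops included, and the job is handed in when it is done.

```bash
mkdir -p pics; ls; cat > h.py <<'E'
import numpy as np, cv2
from cell import env
from scipy.spatial.transform import Rotation as R
def px2w(c,at,z):
    r,col=at; d=np.array([(col-c["cx"])/c["fx"],(r-c["cy"])/c["fy"],1.]); P=np.array(c["pose"])
    d=P[:3,:3]@d; o=P[:3,3]; return o+d*(z-o[2])/d[2]
def w2px(c,p):
    P=np.linalg.inv(np.array(c["pose"])); q=P[:3,:3]@np.array(p)+P[:3,3]
    return [c["fy"]*q[1]/q[2]+c["cy"],c["fx"]*q[0]/q[2]+c["cx"]]
E
python3 - <<'E'
from h import *
s=env.state(); print({k:np.round(v,3) for k,v in s.items()})
print(R.from_quat(s["orientation"]).as_matrix().round(3))
for n in ["top","scene"]:
    c=env.read_camera(n); cv2.imwrite(f"pics/{n}0.png",c["img"]); print(n,np.round(c["pose"],3).tolist(),c["fx"],c["fy"])
    for q,z in [("blank_1_center",.019),("plate_top",.006),("tray_in",.005),("bed",.012),("jaw_face",.032),("lever_pivot",.045),("lever_knob",.07),("meter",0),("tape",0),("driver",0)]:
        for d in env.tip_of(q,c): print(q,round(d["conf"],2),np.round(d["at"],1),px2w(c,d["at"],z).round(4))
E
```

```text
pics
{'time': np.float64(0.0), 'joints': array([-1.349,  0.468, -0.012,  1.604,  0.006,  1.071, -0.056]), 'qvel': array([-0.001,  0.   ,  0.001,  0.001,  0.   ,  0.001, -0.   ]), 'joint_torque': array([ 0.0000e+00, -5.2058e+01, -1.2000e-02, -2.4374e+01, -5.7000e-02,
        1.7000e-02,  0.0000e+00]), 'position': array([0.17 , 0.627, 0.214]), 'orientation': array([ 0.562,  0.429, -0.43 , -0.561]), 'contact_force': array([ 0.782,  0.255, -0.378]), 'wrist_torque': array([-0.006, -0.012,  0.048]), 'finger_gap': np.float64(0.092)}
[[ 0.262 -0.    -0.965]
 [ 0.965 -0.002  0.262]
 [-0.002 -1.    -0.   ]]
top [[0.023, -0.994, 0.109, 0.447], [-1.0, -0.023, 0.003, -0.084], [-0.001, -0.109, -0.994, 1.315], [0.0, 0.0, 0.0, 1.0]] 503.4266727429745 503.4266727429745
blank_1_center 0.97 [263.2 286.1] [0.5293 0.0097 0.019 ]
plate_top 0.94 [266.1 307.6] [ 0.5239 -0.0455  0.006 ]
tray_in 0.93 [270.3 409.7] [ 0.5191 -0.3114  0.005 ]
jaw_face 0.79 [257.1 207.6] [0.5395 0.2098 0.032 ]
jaw_face 0.31 [304.3 326.9] [ 0.4268 -0.0976  0.032 ]
lever_pivot 0.9 [241.9 171.6] [0.5751 0.3001 0.045 ]
lever_knob 0.9
[... 539 characters left out ...]
 [ 0.5109 -0.0021  0.019 ]
plate_top 0.88 [230.5 303.3] [ 0.5134 -0.0422  0.006 ]
tray_in 0.6 [296.  228.8] [ 0.518  -0.3033  0.005 ]
bed 0.75 [188.4 360.1] [0.5326 0.1751 0.012 ]
jaw_face 0.88 [179.8 368.2] [0.5415 0.1987 0.032 ]
jaw_face 0.45 [265.8 318.9] [ 0.6338 -0.1234  0.032 ]
lever_pivot 0.74 [164.7 398.7] [0.578  0.2924 0.045 ]
lever_pivot 0.47 [232.7 303.2] [ 0.5444 -0.0755  0.045 ]
lever_knob 0.67 [144.1 372.4] [0.483  0.2964 0.07  ]
lever_knob 0.15 [224.6 265.5] [ 0.4731 -0.1297  0.07  ]
meter 0.73 [350.6 299.5] [ 0.7312 -0.3031  0.    ]
tape 0.7 [243.2 432.4] [0.7887 0.1317 0.    ]
tape 0.54 [220.9 318. ] [0.5162 0.0128 0.    ]
driver 0.85 [190.4 449.5] [ 0.7231  0.3357 -0.    ]
```

View pics/top0.png

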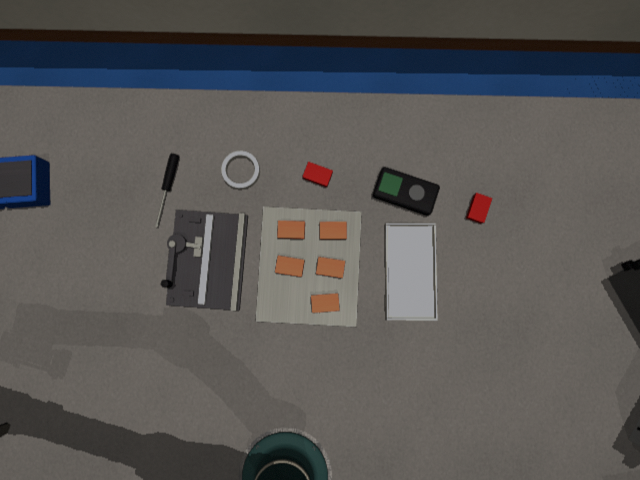

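View pics/scene0.png

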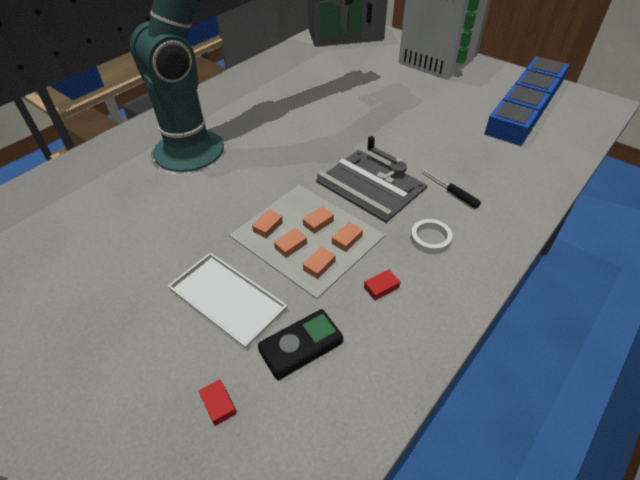

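The top view shows the jig at the left (lever hub ~(242,177), knob ~(283,166), white jaw at col ~207, fence at col ~240). Five copper blanks lie on the plate, with centres near (row, col) (229,291), (230,333), (266,290), (267,330) and (303,325). The white tray is at (270,410), and the red blocks are look-alikes. The scene view also shows five blanks.

```bash
cat > t.py <<'E'
# usage: t.py x,y,z,yawdeg [more] : rows (cm, rad) each from the pose of the previous one
import sys
from h import *
def des(yaw):
    c,s=np.cos(np.radians(yaw)),np.sin(np.radians(yaw)); return np.array([[c,0,-s],[s,0,c],[0,-1,0]])
s=env.state(); p=np.array(s["position"]); M=R.from_quat(s["orientation"]).as_matrix()
print("now",p.round(4),"yaw",np.degrees(np.arctan2(M[1,0],M[0,0])).round(1),"t",round(float(s["time"]),1))
for a in sys.argv[1:]:
    x,y,z,w=map(float,a.split(",")); q=np.array([x,y,z]); D=des(w)
    print((M.T@(q-p)*100).round(2).tolist()+R.from_matrix(M.T@D).as_rotvec().round(3).tolist(), "dist",np.linalg.norm(q-p).round(3)); p,M=q,D
E
python3 t.py 0.42,0.24,0.26,-5.6; python3 t.py 0.42,0.24,0.26,174.4
```

```text
now [0.1701 0.6273 0.2146] yaw 74.8 t 1.1
[-30.84, -4.54, -34.26, -0.0, 1.404, 0.0] dist 0.463
now [0.1701 0.6273 0.2146] yaw 74.8 t 1.1
[-30.84, -4.54, -34.26, 0.0, -1.738, 0.0] dist 0.463
```

```bash
python3 - <<'E'
from h import *
c=env.read_camera("wrist"); print(np.round(c["pose"],3).tolist(),c["fx"])
c=env.read_camera("top")
for d in env.outline_of("blank_1_center",c):
    (u,v),wh,a=cv2.minAreaRect(np.argwhere(d["region"])[:,::-1].astype(np.float32)); print(round(d["conf"],2),np.round(d["at"],1),px2w(c,(v,u),.03).round(4),np.round(wh,1),round(a,1),int(d["region"].sum()))
for d in env.search_frame("blank_1_center",c): print(d)
E
```

```text
[[0.262, 0.933, 0.247, 0.1], [0.965, -0.253, -0.067, 0.646], [0.0, 0.256, -0.967, 0.384], [0.0, 0.0, 0.0, 1.0]] 396.11509412569006
0.61 [266.9 286.4] [0.5209 0.0007 0.03  ] [27.8 17.9] 9.5 494
0.16 [272.4 413. ] [ 0.5147 -0.31    0.03  ] [98.1 52.6] 88.7 5014
{'at': [264.3, 287.2], 'conf': 0.72}
```

```bash
P="python3 -m pendant"
$P '[[-30.8,-4.5,-34.3,0,1.4,0],[-30.8,-4.5,-34.3,0,1.4,0],[-30.8,-4.5,-34.3,0,1.4,0],[-30.8,-4.5,-34.3,0,1.4,0],[-30.8,-4.5,-34.3,0,1.4,0],[-30.8,-4.5,-34.3,0,1.4,0],[-30.8,-4.5,-34.3,0,1.4,0],[-30.8,-4.5,-34.3,0,1.4,0]]' 0 20
python3 t.py 0.42,0.24,0.26,-5.6
```

```text
time: 2.1
position: [0.3872, 0.2913, 0.254]
orientation: [-0.706, -0.036, 0.035, 0.707]
contact_force: [0.7, 1.2, -1.0]
finger_gap: 0.03
now [0.3872 0.2913 0.254 ] yaw 5.7 t 2.1
[2.75, -0.6, -5.44, -0.001, 0.198, 0.0] dist 0.061
```

```bash
P="python3 -m pendant"
$P '[[2.8,-0.6,-5.4,0,0.2,0],[2.8,-0.6,-5.4,0,0.2,0],[2.8,-0.6,-5.4,0,0.2,0],[2.8,-0.6,-5.4,0,0.2,0]]'
python3 - <<'E'
from h import *
for n in ["wrist","top"]:
    c=env.read_camera(n); cv2.imwrite(f"pics/{n}1.png",c["img"])
    for q,z in [("bed",.012),("jaw_face",.032),("lever_pivot",.045),("lever_knob",.07)]:
        for d in env.tip_of(q,c): print(n,q,round(d["conf"],2),np.round(d["at"],1),px2w(c,d["at"],z).round(4))
E
```

```text
time: 2.5
position: [0.4191, 0.2437, 0.2593]
orientation: [-0.706, 0.032, -0.032, 0.707]
contact_force: [-0.0, 0.2, 0.4]
finger_gap: 0.0002
wrist bed 0.6 [250.2 430.8] [0.5346 0.1785 0.012 ]
wrist jaw_face 0.82 [226.6 433.8] [0.5329 0.2101 0.032 ]
wrist jaw_face 0.29 [139.6 370.2] [0.4729 0.3029 0.032 ]
wrist lever_pivot 0.66 [136.1 475.1] [0.5695 0.2976 0.045 ]
wrist lever_knob 0.78 [138.6 369. ] [0.4673 0.305  0.07  ]
top bed 0.85 [259.  223.5] [0.537  0.1729 0.012 ]
top jaw_face 0.87 [258.5 208.1] [0.536  0.2084 0.032 ]
top lever_pivot 0.71 [243.6 172.4] [0.5708 0.2978 0.045 ]
top lever_knob 0.89 [284.6 167.7] [0.4666 0.2963 0.07  ]
```

View pics/wrist1.png

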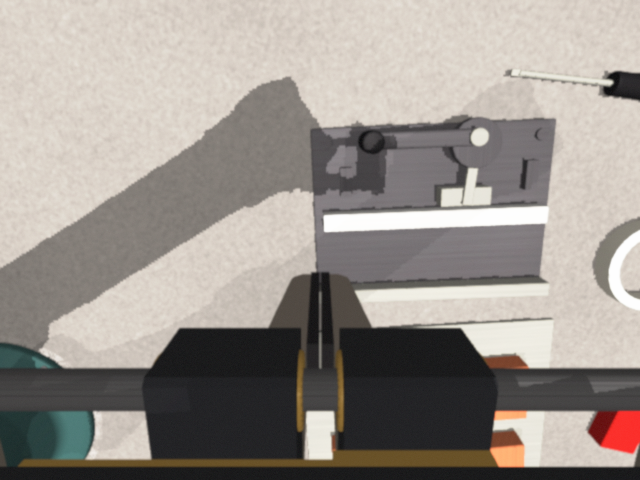

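The wrist view shows the jig from above: knob (141,371), hub (137,478), white jaw line from (218,323) to (208,547), fence at row ~290. It agrees with the networks, so I'll push the lever open now.

```bash
python3 t.py 0.467,0.262,0.10,-2.5 0.467,0.262,0.060,-2.5 0.467,0.33,0.06,-2.5
```

```text
now [0.4198 0.2426 0.2594] yaw -5.4 t 3.0
[4.52, 15.94, 2.38, 0.0, -0.05, -0.0] dist 0.167
[0.0, 4.0, 0.0, 0.0, 0.0, 0.0] dist 0.04
[-0.3, 0.0, 6.79, 0.0, 0.0, 0.0] dist 0.068
```

```bash
P="python3 -m pendant"
$P '[[4.5,4,2.4,0,-0.05,0],[4.5,10,2.4,0,-0.05,0],[4.5,15,2.4,0,-0.05,0],[4.5,18,2.4,0,-0.05,0],[4.5,19.9,2.4,0,-0.05,0],[4.5,19.9,2.4,0,-0.05,0]]'
$P '[[0,0,1,0,0,0],[0,0,2,0,0,0],[0,0,3,0,0,0],[0,0,4,0,0,0],[0,0,5,0,0,0],[0,0,6,0,0,0],[0,0,6.8,0,0,0],[0,0,6.8,0,0,0]]'
$P '[[0,-4,0,0,0,0],[0,-8,-5,0,0,0],[0,-16,-10,0,0,0],[0,-19,-10,0,0,0],[0,-19,-10,0,0,0],[0,-19,-10,0,0,0]]'
python3 - <<'E'
from h import *
c=env.read_camera("wrist"); cv2.imwrite("pics/wrist2.png",c["img"])
for q,z in [("bed",.012),("jaw_face",.032),("lever_pivot",.045),("lever_knob",.07)]:
    for d in env.tip_of(q,c): print(q,round(d["conf"],2),np.round(d["at"],1),px2w(c,d["at"],z).round(4))
E
```

```text
time: 3.6
position: [0.4649, 0.2606, 0.0573]
orientation: [0.708, -0.017, 0.014, -0.705]
contact_force: [0.2, 0.1, 0.4]
finger_gap: 0.0005
time: 4.4
position: [0.4694, 0.3322, 0.0604]
orientation: [-0.707, 0.015, -0.015, 0.707]
contact_force: [-0.2, 1.0, 0.0]
finger_gap: 0.0007
time: 5.0
position: [0.4681, 0.229, 0.2552]
orientation: [-0.705, 0.014, -0.019, 0.709]
contact_force: [0.5, 0.8, 0.2]
finger_gap: 0.0006
bed 0.96 [245.3 380. ] [0.5319 0.1795 0.012 ]
jaw_face 0.79 [210.1 384.2] [0.5334 0.222  0.032 ]
lever_pivot 0.85 [128.4 427.7] [0.5721 0.2996 0.045 ]
lever_pivot 0.35 [ 86.5 554.8] [0.6864 0.3308 0.045 ]
lever_knob 0.74 [  0.7 448.1] [0.5797 0.398  0.07  ]
```

View pics/wrist2.png

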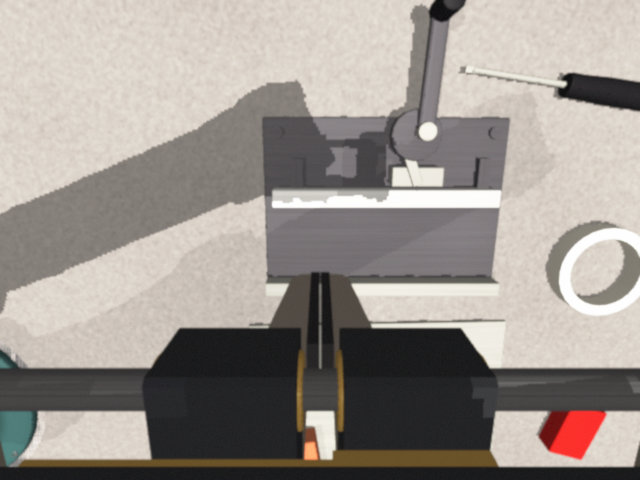

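Lever stands open (bar up from hub (130,428), knob at the top edge). The jaw edge (row ~207) and the fence (row ~285) are level, so the bed's yaw is about the tool's yaw, -2.4°. Next: bed geometry and blank poses.

```bash
cat >> h.py <<'E'
def blanks(c,zt=.032,amin=120):
    """copper regions -> centre of the visible outline at height zt, long-axis angle (deg, world)"""
    hsv=cv2.cvtColor(c["img"],cv2.COLOR_BGR2HSV); m=cv2.inRange(hsv,(5,110,60),(20,255,255))
    n,l,st,_=cv2.connectedComponentsWithStats(m); out=[]
    for i in range(1,n):
        if st[i,4]<amin: continue
        b=cv2.boxPoints(cv2.minAreaRect(np.argwhere(l==i)[:,::-1].astype(np.float32)))
        w=np.array([px2w(c,(v,u),zt)[:2] for u,v in b]); e1,e2=w[1]-w[0],w[2]-w[1]
        if np.linalg.norm(e1)<np.linalg.norm(e2): e1,e2=e2,e1
        out.append((w.mean(0).round(4),np.linalg.norm(e1).round(4),np.linalg.norm(e2).round(4),round(float(np.degrees(np.arctan2(e1[1],e1[0]))%180),1),st[i,:5].tolist()))
    return out
E
python3 - <<'E'
from h import *
c=env.read_camera("wrist")
g=cv2.cvtColor(c["img"],cv2.COLOR_BGR2GRAY).astype(int)
for col in (290,460): print(col,[(r,g[r,col]) for r in range(184,300) if abs(g[r+1,col]-g[r-1,col])>25])
for at in [(207,273),(207,500),(283,268),(283,497)]: print(at,px2w(c,at,.032).round(4))
c=env.read_camera("top"); cv2.imwrite("pics/top2.png",c["img"][150:350,140:460])
for b in blanks(c): print(*b)
for q,z in [("bed",.012),("jaw_face",.032),("tray_in",.005),("plate_top",.006)]:
    for d in env.tip_of(q,c)[:1]: print(q,round(d["conf"],2),px2w(c,d["at"],z).round(4))
E
```

```text
290 [(186, np.int64(102)), (187, np.int64(122)), (188, np.int64(152)), (189, np.int64(185)), (190, np.int64(204)), (200, np.int64(219)), (201, np.int64(246)), (206, np.int64(235)), (207, np.int64(165)), (208, np.int64(132)), (276, np.int64(95))]
460 [(185, np.int64(101)), (187, np.int64(97)), (188, np.int64(125)), (189, np.int64(170)), (190, np.int64(229)), (206, np.int64(249)), (207, np.int64(222)), (208, np.int64(145)), (209, np.int64(118)), (278, np.int64(103)), (284, np.int64(98)), (285, np.int64(127)), (286, np.int64(182)), (287, np.int64(225))]
(207, 273) [0.417  0.2312 0.032 ]
(207, 500) [0.6411 0.2217 0.032 ]
(283, 268) [0.406  0.1512 0.032 ]
(283, 497) [0.6439 0.1413 0.032 ]
[6.155e-01 1.000e-04] 0.0696 0.0441 91.3 [277, 221, 28, 18, 476]
[ 0.6154 -0.1092] 0.067 0.0441 91.3 [320, 222, 27, 18, 462]
[0.5217 0.0007] 0.0698 0.044 81.8 [275, 256, 29, 21, 475]
[ 0.5209 -0.1036] 0.069 0.0444 83.2 [316, 257, 29, 21, 473]
[ 0.431 -0.092] 0.069 0.043 95.7 [311, 294, 28, 19, 467]
bed 0.58 [0.5407 0.1819 0.012 ]
jaw_face 0.78 [0.5463 0.226  0.032 ]
tray_in 0.57 [ 0.5181 -0.3114  0.005 ]
plate_top 0.59 [ 0.5293 -0.0555  0.006 ]
```

```bash
python3 t.py 0.5217,0.0007,0.12,-8.2 0.5217,0.0007,0.012,-8.2
```

```text
now [0.4654 0.2301 0.2498] yaw -2.5 t 5.5
[6.64, 13.0, -22.66, 0.001, 0.099, -0.001] dist 0.27
[0.0, 10.8, 0.0, 0.0, 0.0, 0.0] dist 0.108
```

```bash
P="python3 -m pendant"
$P '[[2,3,-5,0,0.1,0],[4,6,-10,0,0.1,0],[6.6,9,-15,0,0.1,0],[6.6,11,-19,0,0.1,0],[6.6,13,-22.7,0,0.1,0],[6.6,13,-22.7,0,0.1,0],[6.6,13,-22.7,0,0.1,0]]' 75 30
python3 - <<'E'
from h import *
c=env.read_camera("wrist"); cv2.imwrite("pics/wrist3.png",c["img"])
for b in blanks(c,.032): print(*b)
E
python3 t.py 0.5217,0.0007,0.012,-8.2
```

```text
time: 6.25
position: [0.5203, -0.0035, 0.1189]
orientation: [0.706, -0.054, 0.052, -0.704]
contact_force: [-0.2, -0.5, -0.8]
finger_gap: 0.0545
[0.6134 0.0031] 0.0723 0.0483 92.6 [418, 155, 80, 111, 7763]
[0.5217 0.0041] 0.0706 0.0431 82.7 [288, 177, 68, 104, 6783]
[ 0.6146 -0.0738] 0.0433 0.0283 1.9 [434, 297, 67, 40, 1643]
[ 0.5238 -0.0786] 0.0456 0.0429 83.4 [311, 311, 62, 58, 3447]
[ 0.4563 -0.0829] 0.0173 0.0094 79.1 [244, 347, 14, 22, 176]
[ 0.3842 -0.1012] 0.0726 0.0216 68.7 [145, 350, 35, 82, 1381]
[ 0.6195 -0.1362] 0.0723 0.0212 93.9 [461, 350, 35, 82, 1385]
[ 0.5615 -0.1886] 0.3596 0.0154 171.6 [178, 450, 462, 17, 4617]
now [ 0.5211 -0.001   0.1198] yaw -8.4 t 6.3
[0.05, 10.78, 0.18, 0.001, -0.004, -0.002] dist 0.108
```

View pics/wrist3.png

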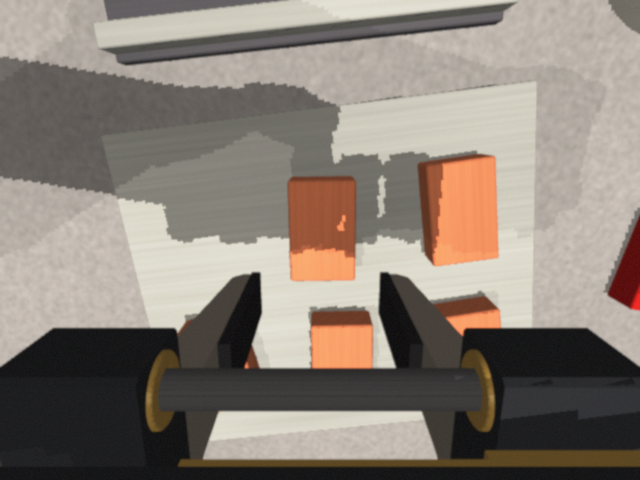

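The wrist view shows the target blank at (229,322), between and ahead of the open fingers, matching the top-camera estimate within 3 mm. I'll lower around it, nudge it along tool x and read the force.

```bash
P="python3 -m pendant"
$P '[[0.1,4,0.3,0,0,0],[0.1,8,0.3,0,0,0],[0.1,10,0.3,0,0,0],[0.1,10.8,0.3,0,0,0],[0.1,10.8,0.3,0,0,0],[0.1,10.8,0.3,0,0,0]]'
$P '[[0,0,0,0,0,0],[0,0,0,0,0,0]]' 60
$P '[[0.3,0,0,0,0,0],[0.5,0,0,0,0,0],[0.7,0,0,0,0,0],[0.9,0,0,0,0,0]]'
$P '[[0.2,0,0,0,0,0],[0.4,0,0,0,0,0]]'
$P '[[0.2,0,0,0,0,0],[0.4,0,0,0,0,0]]'
$P '[[0,0,0,0,0,0],[0,0,0,0,0,0]]'
```

```text
time: 6.9
position: [0.5241, 0.004, 0.0136]
orientation: [-0.705, 0.05, -0.051, 0.706]
contact_force: [0.4, -0.1, 0.5]
finger_gap: 0.0689
time: 7.1
position: [0.5239, 0.0035, 0.0136]
orientation: [-0.705, 0.05, -0.052, 0.706]
contact_force: [0.4, 0.1, -0.1]
finger_gap: 0.056
time: 7.5
position: [0.5319, 0.0019, 0.0124]
orientation: [-0.705, 0.051, -0.051, 0.705]
contact_force: [-1.2, 0.3, 0.4]
finger_gap: 0.0552
time: 7.7
position: [0.5359, 0.0012, 0.0124]
orientation: [0.705, -0.051, 0.051, -0.705]
contact_force: [-0.0, -0.1, 0.4]
finger_gap: 0.0552
time: 7.9
position: [0.5399, 0.0007, 0.0124]
orientation: [0.705, -0.051, 0.051, -0.705]
contact_force: [-0.3, 0.4, -0.1]
finger_gap: 0.0552
time: 8.1
position: [0.5401, 0.0007, 0.0125]
orientation: [0.705, -0.051, 0.051, -0.705]
contact_force: [0.8, 0.5, -0.4]
finger_gap: 0.0555
```

```bash
P="python3 -m pendant"
$P '[[0,0,0,0,0,0],[0,0,0,0,0,0],[0,0,0,0,0,0],[0,-2,0,0,0,0],[0,-5,0,0,0,0],[0,-8.5,0,0,0,0],[0,-8.5,0,0,0,0]]' 40 40
python3 t.py 0.599,0.183,0.095,-2.4 0.599,0.183,0.021,-2.4
```

```text
time: 8.8
position: [0.5423, 0.0006, 0.1004]
orientation: [-0.705, 0.049, -0.053, 0.706]
contact_force: [1.8, -0.6, -6.7]
finger_gap: 0.0448
now [0.5423 0.0006 0.1004] yaw -8.3 t 8.8
[2.98, 0.59, 18.86, -0.001, -0.102, 0.007] dist 0.191
[0.0, 7.4, 0.0, 0.0, 0.0, 0.0] dist 0.074
```

```bash
P="python3 -m pendant"
$P '[[1,0.5,4,0,-0.1,0],[1.5,0.5,8,0,-0.1,0],[2.5,0.5,12.5,0,-0.1,0],[3,0.5,16.5,0,-0.1,0],[3,0.5,18.9,0,-0.1,0],[3,0.5,18.9,0,-0.1,0],[3,0.5,18.9,0,-0.1,0]]'
python3 - <<'E'
from h import *
c=env.read_camera("wrist"); cv2.imwrite("pics/wrist4.png",c["img"])
for b in blanks(c,.115): print(*b)
E
python3 t.py 0.599,0.183,0.021,-2.4
```

```text
time: 9.5
position: [0.5947, 0.1836, 0.0897]
orientation: [0.708, -0.016, 0.014, -0.706]
contact_force: [-0.4, -1.2, -7.1]
finger_gap: 0.045
[0.5943 0.1926] 0.0628 0.0416 89.7 [263, 219, 113, 150, 16163]
[0.5365 0.1523] 0.0407 0.0107 77.9 [172, 349, 30, 83, 1279]
[0.649  0.1479] 0.0405 0.0105 97.1 [439, 349, 30, 83, 1269]
[0.6211 0.1204] 0.2059 0.0199 177.8 [149, 429, 479, 38, 6745]
now [0.5951 0.1822 0.0903] yaw -2.5 t 9.6
[0.4, 6.93, 0.11, 0.002, -0.003, -0.003] dist 0.069
```

View pics/wrist4.png

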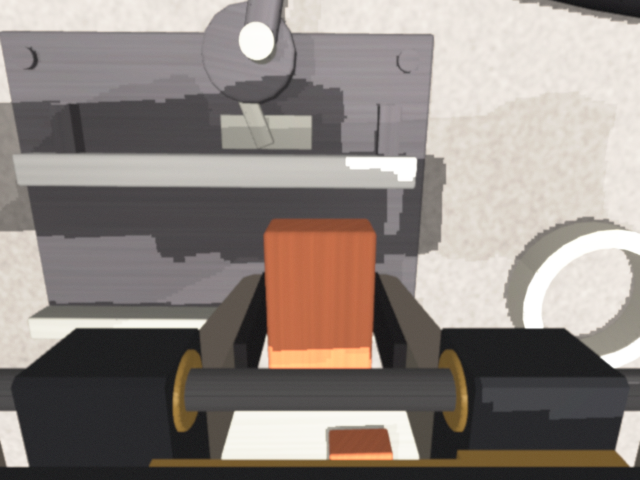

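The blank hangs centred on the fingers (lower +y edge at row 219, where a centred one should show). Lowering onto the bed.

```bash
P="python3 -m pendant"
$P '[[0.4,3,0.1,0,0,0],[0.4,5.5,0.1,0,0,0],[0.4,6.5,0.1,0,0,0],[0.4,7,0.1,0,0,0],[0.4,7.1,0.1,0,0,0],[0.4,7.1,0.1,0,0,0]]'
$P '[[0,0,0,0,0,0],[0,0,0,0,0,0],[0,-2,0,0,0,0],[0,-5,0,0,0,0],[0,-9,0,0,0,0],[0,-9,0,0,0,0]]' 58
python3 t.py 0.6145,0.002,0.11,1.3 0.6145,0.002,0.012,1.3
```

```text
time: 10.15
position: [0.6014, 0.1841, 0.0223]
orientation: [-0.707, 0.015, -0.016, 0.707]
contact_force: [0.8, 0.4, -7.0]
finger_gap: 0.0448
time: 10.75
position: [0.6054, 0.1854, 0.1185]
orientation: [-0.705, 0.012, -0.02, 0.709]
contact_force: [0.3, -1.1, 0.8]
finger_gap: 0.053
now [0.6054 0.1854 0.1185] yaw -2.5 t 10.8
[1.71, 0.77, -18.28, -0.005, -0.067, 0.012] dist 0.184
[0.0, 9.8, 0.0, 0.0, 0.0, 0.0] dist 0.098
```

```bash
P="python3 -m pendant"
python3 - <<'E'
from h import *
c=env.read_camera("wrist"); print(blanks(c,.038)[:1])
E
$P '[[0.5,0,-5,0,-0.07,0],[1,0.7,-10,0,-0.07,0],[1.7,0.7,-14.5,0,-0.07,0],[1.7,0.8,-18.3,0,-0.07,0],[1.7,0.8,-18.3,0,-0.07,0],[1.7,0.8,-18.3,0,-0.07,0]]' 75
python3 t.py 0.6145,0.002,0.012,1.3
```

```text
[(array([0.6009, 0.185 ]), np.float64(0.0722), np.float64(0.0437), 86.0, [278, 191, 70, 107, 7162])]
time: 11.4
position: [0.6094, -0.0003, 0.1032]
orientation: [-0.707, -0.008, 0.008, 0.707]
contact_force: [0.5, 0.6, -1.8]
finger_gap: 0.0692
now [ 6.094e-01 -3.000e-04  1.032e-01] yaw 1.3 t 11.4
[0.52, 9.12, 0.21, -0.0, 0.001, -0.0] dist 0.091
```

```bash
P="python3 -m pendant"
$P '[[0.5,4,0.2,0,0,0],[0.5,7,0.2,0,0,0],[0.5,8.6,0.2,0,0,0],[0.5,9.1,0.2,0,0,0],[0.5,9.1,0.2,0,0,0],[0.5,9.1,0.2,0,0,0]]'
$P '[[0,0,0,0,0,0],[0,0,0,0,0,0]]' 60
$P '[[0.3,0,0,0,0,0],[0.5,0,0,0,0,0],[0.7,0,0,0,0,0],[0.9,0,0,0,0,0]]'
$P '[[0.2,0,0,0,0,0],[0.4,0,0,0,0,0]]'
$P '[[0.2,0,0,0,0,0],[0.4,0,0,0,0,0]]'
$P '[[0,0,0,0,0,0],[0,0,0,0,0,0]]'
```

```text
time: 12.0
position: [0.6155, 0.0031, 0.0137]
orientation: [-0.707, -0.01, 0.009, 0.707]
contact_force: [-0.4, 0.1, -0.2]
finger_gap: 0.069
time: 12.2
position: [0.6153, 0.0029, 0.0136]
orientation: [-0.707, -0.01, 0.008, 0.707]
contact_force: [0.3, 1.3, -0.7]
finger_gap: 0.0559
time: 12.6
position: [0.6228, 0.003, 0.0124]
orientation: [-0.707, -0.008, 0.01, 0.707]
contact_force: [-3.9, -0.3, 4.0]
finger_gap: 0.0551
time: 12.8
position: [0.6271, 0.003, 0.0124]
orientation: [-0.707, -0.009, 0.009, 0.707]
contact_force: [-3.1, -0.7, 2.7]
finger_gap: 0.0554
time: 13.0
position: [0.6315, 0.0033, 0.0124]
orientation: [-0.707, -0.009, 0.009, 0.707]
contact_force: [-2.3, -0.7, 2.0]
finger_gap: 0.055
time: 13.2
position: [0.632, 0.0034, 0.0124]
orientation: [0.707, 0.01, -0.009, -0.707]
contact_force: [-0.7, 0.7, 1.4]
finger_gap: 0.055
```

Ambiguous: 3–4 N, with a vertical part from the blank riding on the finger. I'll grip it, press lightly, and slide it back to get a friction-to-normal ratio.

```bash
P="python3 -m pendant"
$P '[[0,0,0,0,0,0],[0,0,0,0,0,0],[0,0,0,0,0,0],[0,0.05,0,0,0,0]]' 40 40
$P '[[-0.2,0.05,0,0,0,0],[-0.5,0.05,0,0,0,0],[-0.8,0.05,0,0,0,0]]'
$P '[[-0.3,0,0,0,0,0],[-0.6,0,0,0,0,0]]'
$P '[[-0.3,0,0,0,0,0],[-0.6,0,0,0,0,0]]'
```

```text
time: 13.6
position: [0.6313, 0.0034, 0.0124]
orientation: [-0.707, -0.009, 0.009, 0.707]
contact_force: [-5.5, -0.9, 9.6]
finger_gap: 0.0445
time: 13.9
position: [0.6257, 0.0031, 0.0124]
orientation: [0.707, 0.011, -0.007, -0.707]
contact_force: [3.5, 1.0, 4.0]
finger_gap: 0.0451
time: 14.1
position: [0.619, 0.0029, 0.0124]
orientation: [0.707, 0.01, -0.008, -0.707]
contact_force: [3.9, -0.4, 5.6]
finger_gap: 0.0447
time: 14.3
position: [0.613, 0.0027, 0.0124]
orientation: [0.707, 0.01, -0.008, -0.707]
contact_force: [3.7, 0.7, 5.3]
finger_gap: 0.0449
```

```bash
P="python3 -m pendant"
$P '[[0,0,0,0,0,0],[0,0,0,0,0,0],[0,-0.5,0,0,0,0],[0,-0.5,0,0,0,0]]' 60
$P '[[-0.3,0,0,0,0,0],[-0.5,0,0,0,0,0],[-0.7,0,0,0,0,0],[-0.9,0,0,0,0,0]]'
$P '[[-0.2,0,0,0,0,0]]'
$P '[[-0.2,0,0,0,0,0]]'
$P '[[-0.2,0,0,0,0,0]]'
$P '[[0,0,0,0,0,0]]'
```

```text
time: 14.7
position: [0.6113, 0.0027, 0.0166]
orientation: [0.707, 0.009, -0.009, -0.707]
contact_force: [0.3, -0.3, 0.6]
finger_gap: 0.055
time: 15.1
position: [0.6025, 0.0026, 0.0164]
orientation: [0.707, 0.009, -0.009, -0.707]
contact_force: [1.6, 0.2, -1.7]
finger_gap: 0.0552
time: 15.2
position: [0.6004, 0.0025, 0.0164]
orientation: [0.707, 0.009, -0.009, -0.707]
contact_force: [2.2, 0.4, -1.0]
finger_gap: 0.055
time: 15.3
position: [0.5984, 0.0024, 0.0164]
orientation: [0.707, 0.009, -0.009, -0.707]
contact_force: [1.6, 0.1, -1.5]
finger_gap: 0.0551
time: 15.4
position: [0.5964, 0.0024, 0.0165]
orientation: [-0.707, -0.009, 0.009, 0.707]
contact_force: [2.2, 0.7, -1.9]
finger_gap: 0.0551
time: 15.5
position: [0.5961, 0.0024, 0.0165]
orientation: [-0.707, -0.009, 0.009, 0.707]
contact_force: [1.3, 0.1, -0.3]
finger_gap: 0.0552
```

```bash
python3 - <<'E'
from h import *
c=env.read_camera("wrist"); cv2.imwrite("pics/wrist5.png",c["img"])
for b in blanks(c,.032): print(*b)
E
```

```text
[0.6005 0.0074] 0.0675 0.0428 93.9 [278, 218, 109, 151, 15748]
[ 0.6686 -0.0364] 0.0435 0.0131 103.4 [463, 349, 35, 83, 1421]
[ 0.5244 -0.0404] 0.0433 0.0133 79.6 [143, 350, 35, 82, 1429]
[ 0.6387 -0.0627] 0.2083 0.0311 1.5 [180, 411, 460, 56, 9146]
```

View pics/wrist5.png

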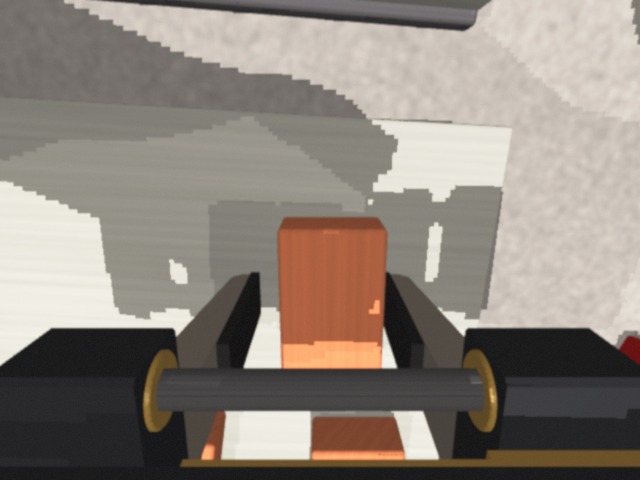

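```bash
P="python3 -m pendant"
$P '[[-0.8,0,0,0,0,0],[-2,0,0,0,0,0]]'
$P '[[-1.2,0,0,0,0,0]]'
$P '[[-1.2,0,0,0,0,0]]'
$P '[[0,0,0,0,0,0]]'
```

```text
time: 15.75
position: [0.577, 0.0018, 0.0168]
orientation: [0.707, 0.01, -0.008, -0.707]
contact_force: [3.2, 0.3, 0.8]
finger_gap: 0.0557
time: 15.85
position: [0.564, 0.0014, 0.0168]
orientation: [0.707, 0.01, -0.009, -0.707]
contact_force: [3.0, -0.1, 1.8]
finger_gap: 0.0552
time: 15.95
position: [0.5517, 0.0012, 0.0168]
orientation: [-0.707, -0.009, 0.009, 0.707]
contact_force: [2.9, -0.6, 1.7]
finger_gap: 0.055
time: 16.05
position: [0.5494, 0.0013, 0.0162]
orientation: [-0.707, -0.008, 0.01, 0.707]
contact_force: [-0.3, -0.7, 0.2]
finger_gap: 0.0552
```

```bash
python3 t.py 0.5494,0.0013,0.07,1.3 0.615,-0.108,0.07,1.3 0.615,-0.108,0.0135,1.3
```

```text
now [0.5494 0.0013 0.0162] yaw 1.5 t 16.1
[-0.02, -5.38, 0.01, -0.001, 0.003, -0.004] dist 0.054
[6.31, 0.0, -11.08, 0.0, 0.0, 0.0] dist 0.127
[0.0, 5.65, 0.0, 0.0, 0.0, 0.0] dist 0.057
```

```bash
P="python3 -m pendant"
$P '[[0,-5.4,0,0,0,0],[3,-5.4,-4,0,0,0],[5,-5.4,-8,0,0,0],[6.3,-5.4,-11.1,0,0,0],[6.3,-5.4,-11.1,0,0,0],[6.3,-2,-11.1,0,0,0],[6.3,0.25,-11.1,0,0,0],[6.3,0.25,-11.1,0,0,0]]' 75
$P '[[0,0,0,0,0,0],[0,0,0,0,0,0]]' 60
$P '[[0.3,0,0,0,0,0],[0.5,0,0,0,0,0],[0.7,0,0,0,0,0],[0.9,0,0,0,0,0]]'
$P '[[0.2,0,0,0,0,0]]'
$P '[[0.2,0,0,0,0,0]]'
$P '[[0.2,0,0,0,0,0]]'
$P '[[0.2,0,0,0,0,0]]'
$P '[[0,0,0,0,0,0]]'
```

```text
time: 16.85
position: [0.6147, -0.1066, 0.0104]
orientation: [-0.706, -0.007, 0.012, 0.708]
contact_force: [-0.4, -0.6, 0.1]
finger_gap: 0.0688
time: 17.05
position: [0.619, -0.1079, 0.0152]
orientation: [0.707, 0.01, -0.009, -0.707]
contact_force: [0.3, -0.4, 0.3]
finger_gap: 0.0561
time: 17.45
position: [0.6276, -0.1078, 0.0142]
orientation: [-0.707, -0.009, 0.009, 0.707]
contact_force: [-1.3, -0.5, -0.2]
finger_gap: 0.0549
time: 17.55
position: [0.6295, -0.1077, 0.014]
orientation: [-0.707, -0.009, 0.009, 0.707]
contact_force: [-1.0, 0.5, 0.0]
finger_gap: 0.0553
time: 17.65
position: [0.6315, -0.1077, 0.0139]
orientation: [0.707, 0.009, -0.009, -0.707]
contact_force: [-0.5, -0.8, 0.4]
finger_gap: 0.0551
time: 17.75
position: [0.6335, -0.1077, 0.0139]
orientation: [0.707, 0.009, -0.009, -0.707]
contact_force: [-0.7, 0.1, 0.5]
finger_gap: 0.0552
time: 17.85
position: [0.6355, -0.1076, 0.0139]
orientation: [-0.707, -0.009, 0.009, 0.707]
contact_force: [-0.9, 0.0, 0.5]
finger_gap: 0.0549
time: 17.95
position: [0.6359, -0.1076, 0.0139]
orientation: [0.707, 0.009, -0.009, -0.707]
contact_force: [0.7, 1.2, 0.5]
finger_gap: 0.0547
```

Drag is about 0.9 N here, so this one is lapped. Gripping and carrying it to the bed's middle slot.

```bash
P="python3 -m pendant"
$P '[[0,0,0,0,0,0],[0,0,0,0,0,0],[0,0,0,0,0,0],[0,-2,0,0,0,0],[0,-5,0,0,0,0],[0,-8.5,0,0,0,0],[0,-8.5,0,0,0,0]]' 40 40
python3 t.py 0.529,0.186,0.10,-2.4 0.529,0.186,0.021,-2.4
```

```text
time: 18.65
position: [0.6381, -0.1083, 0.1026]
orientation: [0.707, 0.012, -0.006, -0.707]
contact_force: [1.6, -0.0, -6.0]
finger_gap: 0.045
now [ 0.6381 -0.1083  0.1026] yaw 1.5 t 18.6
[-10.15, 0.16, 29.71, 0.001, 0.068, 0.007] dist 0.314
[0.0, 7.9, 0.0, 0.0, 0.0, 0.0] dist 0.079
```

```bash
P="python3 -m pendant"
$P '[[-1.5,0,4,0,0.07,0],[-3,0,8.5,0,0.07,0],[-4.5,0,13,0,0.07,0],[-6,0,17.5,0,0.07,0],[-7.5,0,22,0,0.07,0],[-9,0,26,0,0.07,0],[-10.2,0.2,29.5,0,0.07,0],[-10.2,0.2,29.7,0,0.07,0]]'
$P '[[0,0,0,0,0,0],[0,0,0,0,0,0]]'
python3 - <<'E'
from h import *
c=env.read_camera("wrist")
s=env.state()
for b in blanks(c,s["position"][2]-.008)[:2]: print(*b)
e=w2px(c,[s["position"][0],s["position"][1]+.035,s["position"][2]-.008]); print("expected +y lower edge row",e)
E
python3 t.py 0.529,0.186,0.020,-2.4
```

```text
time: 19.45
position: [0.5211, 0.1933, 0.0944]
orientation: [-0.706, 0.014, -0.01, 0.708]
contact_force: [0.1, 0.7, -6.8]
finger_gap: 0.0445
time: 19.65
position: [0.5255, 0.185, 0.0959]
orientation: [0.708, -0.016, 0.016, -0.706]
contact_force: [-0.1, -0.3, -6.4]
finger_gap: 0.0449
[0.5829 0.2014] 0.0568 0.0379 87.4 [399, 189, 90, 116, 9211]
[0.5245 0.1806] 0.0796 0.0505 89.5 [264, 214, 112, 155, 16580]
expected +y lower edge row [np.float64(215.63536808672686), np.float64(318.5249466284184)]
now [0.5258 0.1846 0.0962] yaw -2.7 t 19.7
[0.32, 7.62, 0.16, 0.002, -0.005, -0.001] dist 0.076
```

```bash
P="python3 -m pendant"
$P '[[0.3,3,0.1,0,0,0],[0.3,5.5,0.1,0,0,0],[0.3,7,0.1,0,0,0],[0.3,7.5,0.1,0,0,0],[0.3,7.65,0.1,0,0,0],[0.3,7.65,0.1,0,0,0]]'
$P '[[0,0,0,0,0,0],[0,0,0,0,0,0],[0,-2,0,0,0,0],[0,-5,0,0,0,0],[0,-9,0,0,0,0],[0,-9,0,0,0,0]]' 56
python3 - <<'E'
from h import *
c=env.read_camera("wrist"); print(*blanks(c,.038)[:2])
c=env.read_camera("top")
for b in blanks(c): print(*b)
E
python3 t.py 0.5205,-0.1015,0.10,-6.8 0.5205,-0.1015,0.0135,-6.8
```

```text
time: 20.3
position: [0.5296, 0.1873, 0.0211]
orientation: [-0.707, 0.015, -0.016, 0.707]
contact_force: [0.1, 0.5, -5.7]
finger_gap: 0.0446
time: 20.9
position: [0.533, 0.1889, 0.1165]
orientation: [-0.705, 0.012, -0.019, 0.709]
contact_force: [0.3, -0.5, 0.6]
finger_gap: 0.0513
(array([0.5288, 0.1902]), np.float64(0.0721), np.float64(0.0439), 86.0, [278, 189, 71, 108, 7330]) (array([0.5988, 0.1859]), np.float64(0.0728), np.float64(0.0479), 87.5, [382, 191, 79, 108, 7130])
[0.6011 0.1721] 0.055 0.0469 87.7 [213, 224, 22, 20, 345]
[ 0.5485 -0.0006] 0.0666 0.0436 91.3 [277, 247, 27, 18, 481]
[0.5293 0.176 ] 0.0527 0.046 86.9 [210, 252, 22, 20, 363]
[ 0.5209 -0.1036] 0.069 0.0444 83.2 [316, 257, 29, 21, 473]
[ 0.431 -0.092] 0.069 0.043 95.7 [311, 294, 28, 19, 467]
now [0.5299 0.1883 0.1124] yaw -2.5 t 21.0
[0.32, 1.16, -29.0, -0.003, 0.075, 0.003] dist 0.29
[0.0, 8.65, 0.0, 0.0, 0.0, 0.0] dist 0.087
```

```bash
P="python3 -m pendant"
$P '[[0,1,-4.5,0,0.075,0],[0,1.2,-9,0,0.075,0],[0,1.2,-14,0,0.075,0],[0,1.2,-19,0,0.075,0],[0,1.2,-23.5,0,0.075,0],[0.3,1.2,-27.5,0,0.075,0],[0.3,1.2,-29,0,0.075,0],[0.3,1.2,-29,0,0.075,0]]' 75
$P '[[0,0,0,0,0,0],[0,4,0,0,0,0],[0,7,0,0,0,0],[0,8.3,0,0,0,0],[0,8.65,0,0,0,0],[0,8.65,0,0,0,0]]'
$P '[[0,0,0,0,0,0],[0,0,0,0,0,0]]' 60
$P '[[0.3,0,0,0,0,0],[0.5,0,0,0,0,0],[0.7,0,0,0,0,0],[0.9,0,0,0,0,0]]'
$P '[[0.2,0,0,0,0,0]]'
$P '[[0.2,0,0,0,0,0]]'
$P '[[0.2,0,0,0,0,0]]'
$P '[[0.2,0,0,0,0,0]]'
```

```text
time: 21.8
position: [0.5182, -0.1046, 0.0979]
orientation: [0.706, -0.044, 0.043, -0.706]
contact_force: [0.7, -0.2, -0.4]
finger_gap: 0.0689
time: 22.4
position: [0.5193, -0.1015, 0.0121]
orientation: [-0.706, 0.042, -0.042, 0.706]
contact_force: [0.0, 0.2, 0.1]
finger_gap: 0.0689
time: 22.6
position: [0.52, -0.1023, 0.0131]
orientation: [-0.706, 0.041, -0.043, 0.706]
contact_force: [-0.5, -0.1, 0.4]
finger_gap: 0.0561
time: 23.0
position: [0.5279, -0.1035, 0.012]
orientation: [-0.706, 0.042, -0.042, 0.706]
contact_force: [-2.1, 0.7, -0.7]
finger_gap: 0.0554
time: 23.1
position: [0.5297, -0.1037, 0.0119]
orientation: [-0.706, 0.042, -0.042, 0.706]
contact_force: [-0.4, -0.6, 0.7]
finger_gap: 0.0553
time: 23.2
position: [0.5318, -0.1039, 0.0118]
orientation: [-0.706, 0.042, -0.042, 0.706]
contact_force: [-0.3, 0.5, 0.1]
finger_gap: 0.055
time: 23.3
position: [0.5339, -0.1042, 0.0118]
orientation: [-0.706, 0.042, -0.042, 0.706]
contact_force: [-0.0, 0.2, -0.6]
finger_gap: 0.0549
time: 23.4
position: [0.5359, -0.1044, 0.0118]
orientation: [-0.706, 0.042, -0.042, 0.706]
contact_force: [-1.0, -1.1, 0.7]
finger_gap: 0.0551
```

Also lapped (≈0.6 N mean). Carrying it to the third slot.

```bash
P="python3 -m pendant"
$P '[[0,0,0,0,0,0],[0,0,0,0,0,0],[0,0,0,0,0,0],[0,-2,0,0,0,0],[0,-5,0,0,0,0],[0,-8.5,0,0,0,0],[0,-8.5,0,0,0,0]]' 40 40
python3 t.py 0.4565,0.188,0.10,-2.4 0.4565,0.188,0.020,-2.4
```

```text
time: 24.1
position: [0.5383, -0.105, 0.0999]
orientation: [0.706, -0.04, 0.045, -0.706]
contact_force: [1.6, -0.4, -8.4]
finger_gap: 0.0448
now [ 0.5383 -0.105   0.0999] yaw -6.8 t 24.1
[-11.61, -0.09, 28.11, 0.0, -0.077, 0.007] dist 0.304
[0.0, 8.0, 0.0, 0.0, 0.0, 0.0] dist 0.08
```

```bash
P="python3 -m pendant"
$P '[[-1.5,0,4,0,-0.07,0],[-3,0,8,0,-0.07,0],[-5,0,12,0,-0.07,0],[-7,0,16.5,0,-0.07,0],[-9,0,21,0,-0.07,0],[-10.5,0,25,0,-0.075,0],[-11.6,0,28,0,-0.075,0],[-11.6,0,28.1,0,-0.075,0]]'
$P '[[0,0,0,0,0,0],[0,0,0,0,0,0]]'
python3 - <<'E'
from h import *
c=env.read_camera("wrist")
s=env.state()
for b in blanks(c,s["position"][2]-.006)[:3]: print(*b)
e=w2px(c,[s["position"][0],s["position"][1]+.035,s["position"][2]-.006]); print("expected +y lower edge row",e)
E
python3 t.py 0.4565,0.188,0.0185,-2.4
```

```text
time: 24.9
position: [0.4509, 0.1936, 0.0949]
orientation: [-0.707, 0.014, -0.011, 0.707]
contact_force: [0.3, -0.9, -8.1]
finger_gap: 0.0444
time: 25.1
position: [0.4535, 0.1868, 0.0958]
orientation: [0.708, -0.017, 0.016, -0.706]
contact_force: [0.5, -1.0, -7.2]
finger_gap: 0.0447
[0.5105 0.2063] 0.0563 0.0374 87.5 [400, 183, 89, 117, 9413]
[0.5629 0.2022] 0.0577 0.0429 87.4 [505, 186, 108, 117, 10676]
[0.4526 0.1828] 0.0778 0.0509 89.5 [263, 216, 114, 153, 16550]
expected +y lower edge row [np.float64(216.1154936219966), np.float64(318.3364003362523)]
now [0.4538 0.1866 0.0961] yaw -2.7 t 25.1
[0.27, 7.76, 0.16, 0.001, -0.005, -0.001] dist 0.078
```

```bash
P="python3 -m pendant"
$P '[[0.2,3,0.1,0,0,0],[0.2,5.5,0.1,0,0,0],[0.2,7,0.1,0,0,0],[0.2,7.6,0.1,0,0,0],[0.2,7.75,0.1,0,0,0],[0.2,7.75,0.1,0,0,0]]'
$P '[[0,0,0,0,0,0],[0,0,0,0,0,0],[0,-2,0,0,0,0],[0,-5,0,0,0,0],[0,-9,0,0,0,0],[0,-9,0,0,0,0]]' 56
python3 - <<'E'
from h import *
c=env.read_camera("wrist")
for b in blanks(c,.038)[:3]: print(*b)
c=env.read_camera("top")
for b in blanks(c): print(*b)
E
python3 t.py 0.431,-0.090,0.10,5.7 0.431,-0.090,0.0135,5.7
```

```text
time: 25.75
position: [0.4568, 0.1889, 0.0198]
orientation: [-0.707, 0.016, -0.016, 0.707]
contact_force: [0.5, 0.9, -8.7]
finger_gap: 0.0448
time: 26.35
position: [0.46, 0.1911, 0.1148]
orientation: [-0.705, 0.012, -0.019, 0.709]
contact_force: [-0.5, 0.3, -0.2]
finger_gap: 0.0518
[0.5269 0.1906] 0.0722 0.0479 87.4 [384, 188, 80, 108, 7452]
[0.4564 0.1915] 0.0719 0.0437 88.5 [279, 191, 71, 108, 7392]
[0.5954 0.1852] 0.0747 0.0545 87.5 [482, 190, 95, 108, 8814]
[0.6017 0.1822] 0.0733 0.047 87.2 [205, 224, 30, 20, 513]
[ 0.5485 -0.0006] 0.0666 0.0436 91.3 [277, 247, 27, 18, 481]
[0.5293 0.1756] 0.0499 0.046 86.9 [211, 252, 21, 20, 331]
[0.4564 0.1777] 0.0518 0.0461 86.6 [208, 281, 22, 19, 371]
[ 0.431 -0.092] 0.069 0.043 95.7 [311, 294, 28, 19, 467]
now [0.4572 0.1903 0.1112] yaw -2.5 t 26.4
[-1.4, 1.02, -28.12, -0.003, -0.143, 0.003] dist 0.282
[0.0, 8.65, 0.0, 0.0, 0.0, 0.0] dist 0.087
```

```bash
P="python3 -m pendant"
$P '[[0,1,-4.5,0,-0.14,0],[0,1,-9,0,-0.14,0],[-0.5,1,-14,0,-0.14,0],[-1,1,-19,0,-0.14,0],[-1.4,1,-23.5,0,-0.14,0],[-1.4,1,-27,0,-0.14,0],[-1.4,1,-28.1,0,-0.14,0],[-1.4,1,-28.1,0,-0.14,0]]' 75
$P '[[0,0,0,0,0,0],[0,4,0,0,0,0],[0,7,0,0,0,0],[0,8.3,0,0,0,0],[0,8.65,0,0,0,0],[0,8.65,0,0,0,0]]'
$P '[[0,0,0,0,0,0],[0,0,0,0,0,0]]' 60
$P '[[0.3,0,0,0,0,0],[0.5,0,0,0,0,0],[0.7,0,0,0,0,0],[0.9,0,0,0,0,0]]'
$P '[[0.2,0,0,0,0,0]]'
$P '[[0.2,0,0,0,0,0]]'
$P '[[0.2,0,0,0,0,0]]'
$P '[[0.2,0,0,0,0,0]]'
```

```text
time: 27.25
position: [0.4293, -0.092, 0.099]
orientation: [0.706, 0.032, -0.033, -0.706]
contact_force: [0.2, 0.2, -0.2]
finger_gap: 0.069
time: 27.85
position: [0.43, -0.0902, 0.013]
orientation: [-0.706, -0.034, 0.034, 0.706]
contact_force: [-0.2, 0.3, -0.0]
finger_gap: 0.0686
time: 28.05
position: [0.4307, -0.0907, 0.014]
orientation: [0.706, 0.035, -0.033, -0.706]
contact_force: [-0.4, -0.5, 0.6]
finger_gap: 0.0559
time: 28.45
position: [0.4377, -0.0899, 0.0129]
orientation: [-0.706, -0.033, 0.035, 0.707]
contact_force: [-4.1, -0.5, 3.2]
finger_gap: 0.0554
time: 28.55
position: [0.4399, -0.0897, 0.0128]
orientation: [-0.706, -0.033, 0.034, 0.706]
contact_force: [-2.7, -0.7, 2.8]
finger_gap: 0.0555
time: 28.65
position: [0.4422, -0.0895, 0.0128]
orientation: [-0.706, -0.033, 0.034, 0.706]
contact_force: [-3.9, -0.2, 3.2]
finger_gap: 0.0549
time: 28.75
position: [0.4446, -0.0893, 0.0129]
orientation: [-0.706, -0.034, 0.034, 0.706]
contact_force: [-3.4, -1.0, 2.8]
finger_gap: 0.0557
time: 28.85
position: [0.4467, -0.0891, 0.0129]
orientation: [-0.706, -0.034, 0.034, 0.706]
contact_force: [-3.0, 0.6, 3.2]
finger_gap: 0.0553
```

Same class as the second one tested (3–4 N, against ≈0.7 N for the lapped), so both are rough. This one goes to the tray.

```bash
P="python3 -m pendant"
$P '[[0,0,0,0,0,0],[0,0,0,0,0,0],[0,0,0,0,0,0],[0,-2,0,0,0,0],[0,-5,0,0,0,0],[0,-8.5,0,0,0,0],[0,-8.5,0,0,0,0]]' 40 40
python3 t.py 0.465,-0.308,0.10,1 0.465,-0.308,0.014,1
```

```text
time: 29.55
position: [0.4499, -0.0895, 0.1008]
orientation: [0.707, 0.037, -0.031, -0.706]
contact_force: [1.4, -0.8, -7.0]
finger_gap: 0.0446
now [ 0.4499 -0.0895  0.1008] yaw 5.5 t 29.6
[-0.59, 0.09, -21.9, 0.001, 0.079, 0.008] dist 0.219
[0.0, 8.6, 0.0, 0.0, 0.0, 0.0] dist 0.086
```

```bash
P="python3 -m pendant"
$P '[[0,0,-4,0,0.08,0],[0,0,-8.5,0,0.08,0],[0,0,-13,0,0.08,0],[-0.3,0,-17.5,0,0.08,0],[-0.6,0,-21,0,0.08,0],[-0.6,0,-21.9,0,0.08,0],[-0.6,0,-21.9,0,0.08,0],[-0.6,0,-21.9,0,0.08,0]]'
python3 - <<'E'
from h import *
c=env.read_camera("wrist"); cv2.imwrite("pics/wrist6.png",c["img"])
for d in env.tip_of("tray_in",c): print(d["conf"],px2w(c,d["at"],.005).round(4))
c=env.read_camera("top")
for b in blanks(c): print(*b)
m=cv2.inRange(c["img"],(200,200,200),(255,255,255)); m[:215]=0; m[:,:370]=0; r,k=np.nonzero(m); print(r.min(),r.max(),k.min(),k.max())
E
python3 t.py 0.465,-0.308,0.014,1
```

```text
time: 30.35
position: [0.4611, -0.3058, 0.0962]
orientation: [-0.706, -0.005, 0.007, 0.708]
contact_force: [-0.4, 0.1, -7.1]
finger_gap: 0.0448
0.58 [ 0.5174 -0.3095  0.005 ]
[0.6015 0.1815] 0.0745 0.047 87.7 [205, 224, 30, 20, 516]
[0.5431 0.0683] 0.0666 0.041 91.3 [250, 249, 27, 17, 459]
[0.5298 0.1865] 0.0738 0.0466 87.5 [202, 252, 30, 20, 518]
[0.4569 0.1879] 0.0735 0.046 87.5 [200, 280, 30, 20, 525]
[ 0.4624 -0.295 ] 0.0454 0.0254 0.2 [400, 283, 11, 19, 149]
now [ 0.4619 -0.3056  0.0973] yaw 1.1 t 30.5
[0.31, 8.33, -0.25, -0.001, 0.001, -0.001] dist 0.083Traceback (most recent call last):
  File "<stdin>", line 6, in <module>
    return umr_minimum(a, axis, None, out, keepdims, initial, where)
ValueError: zero-size array to reduction operation minimum which has no identity
```

View pics/wrist6.png

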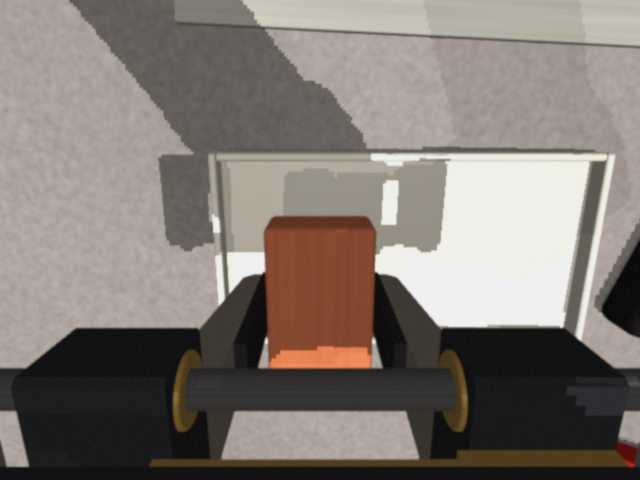

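The tray lies under the held blank: its left inner wall is at col ~222, and the blank spans cols 265–375 and sits inside it. The other rough blank has been knocked to (0.543, 0.068). Lowering.

```bash
P="python3 -m pendant"
$P '[[0.3,3,-0.2,0,0,0],[0.3,6,-0.2,0,0,0],[0.3,7.7,-0.2,0,0,0],[0.3,8.3,-0.2,0,0,0],[0.3,8.4,-0.2,0,0,0],[0.3,8.4,-0.2,0,0,0]]'
$P '[[0,0,0,0,0,0],[0,0,0,0,0,0],[0,-2,0,0,0,0],[0,-5,0,0,0,0],[0,-9,0,0,0,0],[0,-9,0,0,0,0]]' 60
python3 - <<'E'
from h import *
c=env.read_camera("wrist"); print(*blanks(c,.031)[:1])
E
python3 t.py 0.543,0.070,0.10,1.3 0.543,0.070,0.0135,1.3
```

```text
time: 31.1
position: [0.4654, -0.3101, 0.0148]
orientation: [0.707, 0.006, -0.005, -0.707]
contact_force: [-0.2, 0.3, -7.6]
finger_gap: 0.0448
time: 31.7
position: [0.4682, -0.3124, 0.1099]
orientation: [0.709, 0.009, -0.002, -0.705]
contact_force: [0.1, 0.3, -0.2]
finger_gap: 0.0551
(array([ 0.4649, -0.3082]), np.float64(0.0705), np.float64(0.0431), 89.4, [280, 184, 70, 106, 7023])
now [ 0.4671 -0.3112  0.1076] yaw 0.9 t 31.8
[8.19, 0.7, 38.0, 0.003, -0.007, 0.007] dist 0.389
[0.0, 8.65, 0.0, 0.0, 0.0, 0.0] dist 0.087
```

```bash
P="python3 -m pendant"
$P '[[1,0,4.5,0,0,0],[2,0,9.5,0,0,0],[3,0,14.5,0,0,0],[4,0,19.5,0,0,0],[5,0,24.5,0,0,0],[6,0,29.5,0,0,0],[7.5,0,34,0,0,0],[8.2,0.5,37,0,0,0]]' 75
$P '[[0,0,1,0,0,0],[0,0,1,0,0,0],[0,0,1,0,0,0]]'
python3 - <<'E'
from h import *
c=env.read_camera("wrist"); cv2.imwrite("pics/wrist7.png",c["img"])
for b in blanks(c,.032)[:2]: print(*b)
E
python3 t.py 0.543,0.070,0.0135,1.3
```

```text
time: 32.55
position: [0.5418, 0.066, 0.0991]
orientation: [-0.706, -0.008, 0.006, 0.708]
contact_force: [0.7, -0.1, -0.0]
finger_gap: 0.069
time: 32.85
position: [0.5403, 0.0697, 0.0989]
orientation: [0.707, 0.005, -0.005, -0.707]
contact_force: [0.4, -0.5, -0.1]
finger_gap: 0.0688
[0.4562 0.1801] 0.0554 0.0511 87.1 [123, 0, 97, 110, 9943]
[0.529  0.1807] 0.0571 0.0453 87.3 [260, 0, 88, 113, 9216]
now [0.5404 0.0693 0.0991] yaw 0.7 t 32.9
[0.26, 8.56, 0.08, 0.001, -0.01, 0.0] dist 0.086
```

View pics/wrist7.png

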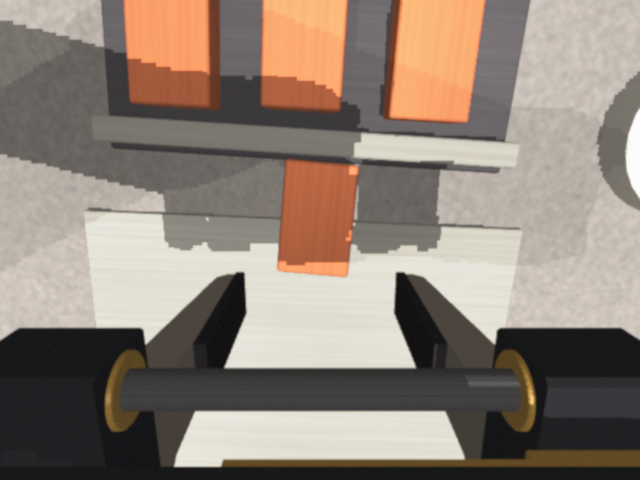

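The rough blank at (217,318) hangs half over the plate's edge (row ~218), next to the fence. Getting its pose before grasping.

```bash
python3 - <<'E'
from h import *
c=env.read_camera("wrist")
for b in blanks(c,.032): print(*b)
for at in [(276,313),(160,322),(214,190),(226,470)]: print(at,px2w(c,at,.032).round(4),px2w(c,at,.006).round(4))
c=env.read_camera("top")
for b in blanks(c): print(*b)
E
```

```text
[0.4564 0.18  ] 0.0549 0.0511 87.0 [123, 0, 97, 109, 9914]
[0.5285 0.1809] 0.0569 0.0452 85.7 [260, 0, 88, 112, 9149]
[0.6006 0.1792] 0.064 0.0488 87.4 [382, 0, 103, 122, 10704]
[0.5377 0.0895] 0.07 0.0432 84.3 [277, 158, 82, 118, 8057]
[ 0.4056 -0.0342] 0.0679 0.0236 75.4 [104, 350, 42, 82, 1637]
[ 0.6766 -0.0305] 0.0677 0.0234 105.8 [495, 350, 41, 82, 1625]
[ 0.6223 -0.0868] 0.2994 0.0144 0.8 [223, 450, 417, 17, 3882]
(276, 313) [0.5357 0.0523 0.032 ] [0.5353 0.0425 0.006 ]
(160, 322) [0.5403 0.1247 0.032 ] [0.5405 0.1229 0.006 ]
(214, 190) [0.4606 0.0913 0.032 ] [0.452  0.0858 0.006 ]
(226, 470) [0.6315 0.0861 0.032 ] [0.6417 0.08   0.006 ]
[ 0.4653 -0.3102] 0.0711 0.0404 91.3 [397, 283, 29, 17, 476]
```

```bash
python3 t.py 0.5378,0.0865,0.099,-5.7 0.5378,0.0865,0.012,-5.7
```

```text
now [0.5406 0.0694 0.0992] yaw 0.7 t 33.0
[-0.26, 0.02, 1.71, 0.0, 0.112, 0.0] dist 0.017
[0.0, 8.7, 0.0, 0.0, 0.0, 0.0] dist 0.087
```

```bash
P="python3 -m pendant"
$P '[[-0.3,0,1.7,0,0.11,0],[-0.3,0,1.7,0,0.11,0],[-0.3,4,1.7,0,0.11,0],[-0.3,7,1.7,0,0.11,0],[-0.3,8.3,1.7,0,0.11,0],[-0.3,8.7,1.7,0,0.11,0],[-0.3,8.7,1.7,0,0.11,0]]'
$P '[[0,0,0,0,0,0],[0,0,0,0,0,0],[0,0,0,0,0,0],[0,-2,0,0,0,0],[0,-5,0,0,0,0],[0,-9,0,0,0,0],[0,-9,0,0,0,0]]' 40 40
python3 t.py 0.56,-0.309,0.105,1 0.56,-0.309,0.014,1
```

```text
time: 33.7
position: [0.5378, 0.0877, 0.0122]
orientation: [0.706, -0.033, 0.033, -0.706]
contact_force: [0.0, 0.6, -0.4]
finger_gap: 0.0693
time: 34.4
position: [0.5402, 0.0889, 0.1059]
orientation: [-0.705, 0.031, -0.036, 0.707]
contact_force: [1.2, -0.4, -6.0]
finger_gap: 0.0448
now [0.5402 0.0889 0.1059] yaw -5.4 t 34.4
[5.71, 0.01, -39.43, -0.003, -0.112, 0.007] dist 0.398
[0.0, 9.1, 0.0, 0.0, 0.0, 0.0] dist 0.091
```

```bash
P="python3 -m pendant"
$P '[[0.5,0,-4.5,0,-0.11,0],[1,0,-9.5,0,-0.11,0],[2,0,-14.5,0,-0.11,0],[3,0,-19.5,0,-0.11,0],[4,0,-24.5,0,-0.11,0],[5,0,-29.5,0,-0.11,0],[5.5,0,-34,0,-0.11,0],[5.7,0,-37.5,0,-0.11,0]]'
$P '[[0,0,-1.9,0,0,0],[0,0,-1.9,0,0,0],[0,0,-1.9,0,0,0]]'
python3 - <<'E'
from h import *
c=env.read_camera("wrist"); cv2.imwrite("pics/wrist8.png",c["img"])
for b in blanks(c,.09)[:3]: print(*b)
E
python3 t.py 0.56,-0.309,0.014,1
```

```text
time: 35.2
position: [0.5571, -0.2937, 0.1001]
orientation: [0.707, 0.004, -0.006, -0.707]
contact_force: [-0.0, 0.3, -6.1]
finger_gap: 0.0448
time: 35.5
position: [0.5579, -0.3082, 0.0999]
orientation: [-0.706, -0.004, 0.006, 0.708]
contact_force: [-0.8, 1.0, -5.8]
finger_gap: 0.0445
[ 0.4899 -0.2903] 0.0543 0.0369 90.3 [135, 191, 86, 109, 8386]
[ 0.5572 -0.3149] 0.0786 0.0495 92.8 [266, 219, 108, 151, 15670]
[ 0.4881 -0.369 ] 0.0499 0.0127 80.3 [172, 350, 30, 82, 1183]
now [ 0.5585 -0.3072  0.1002] yaw 1.0 t 35.5
[0.16, 8.62, -0.21, -0.003, -0.0, -0.002] dist 0.086
```

View pics/wrist8.png

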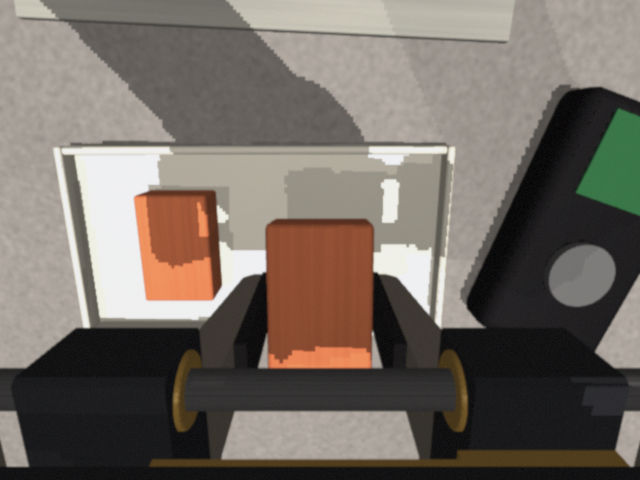

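The blank is over the tray's middle, clear of the one already there. Lower, release, then check everything.

```bash
P="python3 -m pendant"
$P '[[0.1,3,-0.2,0,0,0],[0.1,6,-0.2,0,0,0],[0.1,7.8,-0.2,0,0,0],[0.1,8.4,-0.2,0,0,0],[0.1,8.6,-0.2,0,0,0],[0.1,8.6,-0.2,0,0,0]]'
$P '[[0,0,0,0,0,0],[0,0,0,0,0,0],[0,-2,0,0,0,0],[0,-5,0,0,0,0],[0,-9,0,0,0,0],[0,-14,0,0,0,0]]' 60
python3 - <<'E'
from h import *
c=env.read_camera("wrist")
for b in blanks(c,.031)[:3]: print(*b)
c=env.read_camera("top"); cv2.imwrite("pics/top9.png",cv2.resize(c["img"][140:340,140:460],None,fx=2,fy=2))
for b in blanks(c): print(*b)
for q,z in [("lever_knob",.07),("lever_pivot",.045)]:
    for d in env.tip_of(q,c)[:1]: print(q,round(d["conf"],2),px2w(c,d["at"],z).round(4))
c=env.read_camera("scene")
for q,z in [("lever_knob",.07),("lever_pivot",.045)]:
    for d in env.tip_of(q,c)[:1]: print(q,round(d["conf"],2),px2w(c,d["at"],z).round(4))
E
python3 t.py 0.53,0.0,0.20,-2
```

```text
time: 36.15
position: [0.56, -0.3095, 0.0166]
orientation: [-0.706, -0.006, 0.006, 0.708]
contact_force: [-1.1, 0.9, -4.1]
finger_gap: 0.0448
time: 36.75
position: [0.5602, -0.3113, 0.1574]
orientation: [0.707, 0.005, -0.006, -0.707]
contact_force: [1.1, 0.5, 0.6]
finger_gap: 0.0551
[ 0.4673 -0.3082] 0.0711 0.0482 90.3 [165, 176, 69, 90, 5549]
[ 0.56   -0.3097] 0.07 0.0424 92.0 [292, 180, 58, 90, 5051]
[ 0.4227 -0.4589] 0.0829 0.0245 79.0 [143, 350, 34, 82, 1357]
[0.6014 0.1815] 0.0744 0.0473 87.5 [205, 224, 30, 20, 523]
[ 0.5591 -0.2971] 0.041 0.041 0.2 [398, 246, 17, 17, 173]
[0.5298 0.1863] 0.0742 0.0464 87.5 [202, 252, 30, 20, 519]
[0.4569 0.1873] 0.0747 0.046 87.5 [200, 280, 31, 20, 528]
lever_knob 0.98 [0.5933 0.3858 0.07  ]
lever_pivot 0.66 [0.5749 0.2993 0.045 ]
lever_knob 0.87 [0.6033 0.3876 0.07  ]
lever_pivot 0.93 [0.5735 0.2952 0.045 ]
now [ 0.5598 -0.3107  0.1549] yaw 0.9 t 37.1
[-2.48, -4.48, 31.11, -0.001, 0.051, -0.001] dist 0.315
```

Everything sits right: the bed blanks are at x = 0.457, 0.530 and 0.601 with yaw 87.5°, and the tray blanks are at (0.466,-0.309) and (0.560,-0.310). Now plan the lever's closing arc.

```bash
python3 t.py 0.64,0.378,0.16,-2.4; python3 - <<'E'
from h import *
a0=2.22; al=np.linspace(a0,.36,17)
p=np.c_[-np.cos(al),np.sin(al)]*10
c,s=np.cos(np.radians(-2.4)),np.sin(np.radians(-2.4)); print("start",np.array([.572,.298])+np.array([[c,-s],[s,c]])@p[0]/100)
print((p[1:9]-p[0]).round(1).tolist()); print((p[9:]-p[8]).round(1).tolist())
E
```

```text
now [ 0.5598 -0.3107  0.1549] yaw 0.9 t 37.1
[9.13, -0.47, 68.73, -0.001, 0.058, -0.001] dist 0.693
start [0.63573787 0.37505507]
[[-1.0, 0.6], [-2.0, 1.2], [-3.1, 1.6], [-4.2, 1.9], [-5.4, 2.0], [-6.5, 2.0], [-7.7, 1.9], [-8.8, 1.6]]
[[-1.1, -0.4], [-2.1, -0.9], [-3.1, -1.5], [-4.0, -2.3], [-4.8, -3.1], [-5.5, -4.0], [-6.1, -5.0], [-6.6, -6.1]]
```

```bash
P="python3 -m pendant"
$P '[[0.5,-1,4.5,0,0.05,0],[1,-2,9.5,0,0.05,0],[2,-2,14.5,0,0.05,0],[3,-2,19.5,0,0.05,0],[4,-2,24.5,0,0.05,0],[5,-2,29.3,0,0.05,0],[5.5,-2,34.2,0,0.05,0],[6,-2,39,0,0.05,0]]' 0
$P '[[0.6,0,4.8,0,0,0],[1.2,0,9.7,0,0,0],[1.8,0,14.5,0,0,0],[2.4,0,19,0,0,0],[3,0,24,0,0,0],[3.1,0,28,0,0,0],[3.1,0.5,29.7,0,0,0],[3.1,0.5,29.7,0,0,0]]'
python3 t.py 0.6365,0.3755,0.062,-2.4
python3 - <<'E'
from h import *
c=env.read_camera("wrist"); cv2.imwrite("pics/wrist10.png",c["img"])
for q,z in [("lever_knob",.07),("lever_pivot",.045)]:
    for d in env.tip_of(q,c)[:1]: print(q,round(d["conf"],2),px2w(c,d["at"],z).round(4))
E
```

```text
time: 37.9
position: [0.6133, 0.081, 0.1745]
orientation: [0.707, -0.013, 0.011, -0.707]
contact_force: [-0.2, -0.7, 0.3]
finger_gap: 0.0005
time: 38.7
position: [0.6529, 0.3775, 0.1676]
orientation: [0.708, -0.012, 0.009, -0.706]
contact_force: [-0.6, -0.4, -0.1]
finger_gap: 0.0008
now [0.6529 0.3775 0.1676] yaw -1.7 t 38.7
[-1.6, 10.57, -0.23, 0.002, 0.012, -0.004] dist 0.107
lever_knob 0.66 [0.5914 0.3933 0.07  ]
lever_pivot 0.79 [0.5706 0.3017 0.045 ]
```

View pics/wrist10.png

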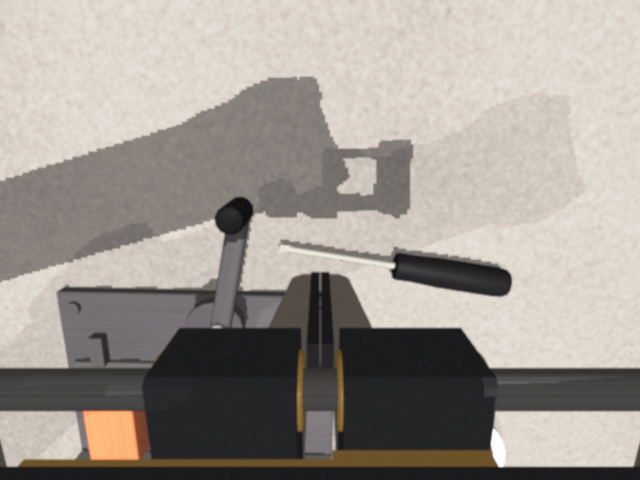

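Knob (215,233) lies left of the fingers with clear space between. The screwdriver is below tip height. Descend and push along the arc.

```bash
P="python3 -m pendant"
$P '[[-1.6,2,-0.2,0,0,0],[-1.6,6,-0.2,0,0.01,0],[-1.6,9,-0.2,0,0.01,0],[-1.6,10.3,-0.2,0,0.01,0],[-1.6,10.5,-0.2,0,0.01,0],[-1.6,10.5,-0.2,0,0.01,0]]'
python3 t.py 0.636,0.375,0.062,-2.4
$P '[[-1,0,0.6,0,0,0],[-2,0,1.2,0,0,0],[-3.1,0,1.6,0,0,0],[-4.2,0,1.9,0,0,0],[-5.4,0,2,0,0,0],[-6.5,0,2,0,0,0],[-7.7,0,1.9,0,0,0],[-8.8,0,1.6,0,0,0]]'
$P '[[-1.1,0,-0.4,0,0,0],[-2.1,0,-0.9,0,0,0],[-3.1,0,-1.5,0,0,0],[-4,0,-2.3,0,0,0],[-4.8,0,-3.1,0,0,0],[-5.5,0,-4,0,0,0],[-6.1,0,-5,0,0,0],[-6.6,0,-6.1,0,0,0]]'
python3 - <<'E'
from h import *
for n in ("wrist","top"):
    c=env.read_camera(n); cv2.imwrite(f"pics/{n}11.png",c["img"])
    for q,z in [("lever_knob",.07),("lever_pivot",.045),("jaw_face",.032)]:
        for d in env.tip_of(q,c)[:1]: print(n,q,round(d["conf"],2),px2w(c,d["at"],z).round(4))
E
python3 t.py 0.45,0.36,0.2,-2.4
```

```text
time: 39.45
position: [0.6402, 0.3723, 0.0672]
orientation: [-0.707, 0.016, -0.017, 0.707]
contact_force: [-0.0, 0.2, 0.7]
finger_gap: 0.0005
now [0.6402 0.3723 0.0672] yaw -2.6 t 39.5
[-0.44, 0.52, 0.25, -0.0, -0.004, 0.002] dist 0.007
time: 40.25
position: [0.5536, 0.3914, 0.067]
orientation: [0.707, -0.014, 0.018, -0.707]
contact_force: [7.3, -4.0, 1.5]
finger_gap: 0.0009
time: 41.05
position: [0.4845, 0.3338, 0.0666]
orientation: [-0.707, 0.016, -0.018, 0.707]
contact_force: [-0.9, -0.4, -0.1]
finger_gap: 0.0004
wrist lever_knob 0.67 [0.5602 0.3114 0.07  ]
wrist lever_pivot 0.71 [0.5712 0.2997 0.045 ]
top lever_knob 0.65 [0.4786 0.2992 0.07  ]
top lever_pivot 0.91 [0.5725 0.2908 0.045 ]
top jaw_face 0.71 [0.5401 0.2076 0.032 ]
now [0.4826 0.3362 0.0658] yaw -2.4 t 41.5
[-3.36, -13.42, 2.24, -0.0, -0.001, -0.0] dist 0.14
```

The force dropped away, so it seems to have snapped over. Backing off, lifting clear and checking.

```bash
P="python3 -m pendant"
$P '[[0,0,1.5,0,0,0],[0,-4,2.2,0,0,0],[-1,-9,2.2,0,0,0],[-2,-14,2.2,0,0,0],[-5,-17,-1,0,0,0],[-5,-17,-5,0,0,0],[-5,-17,-9,0,0,0],[-5,-17,-9,0,0,0]]'
python3 - <<'E'
from h import *
a=env.read_camera("wrist"); c=env.read_camera("top")
cv2.imwrite("pics/fin.png",np.vstack([cv2.resize(a["img"],(400,300)),cv2.resize(c["img"][150:350,140:440],(400,267))]))
for n,k in (("wrist",a),("top",c)):
    for b in blanks(k,.038): print(n,*b)
    for q,z in [("lever_knob",.07),("lever_pivot",.045),("jaw_face",.032)]:
        for d in env.tip_of(q,k)[:1]: print(n,q,round(d["conf"],2),px2w(k,d["at"],z).round(4))
E
```

```text
time: 42.25
position: [0.4295, 0.2439, 0.237]
orientation: [-0.706, 0.018, -0.018, 0.707]
contact_force: [-0.3, 0.7, 0.9]
finger_gap: 0.0003
wrist [0.4554 0.1828] 0.0686 0.0442 89.1 [327, 236, 47, 67, 2394]
wrist [0.5261 0.1799] 0.0677 0.05 91.9 [396, 236, 53, 66, 3271]
wrist [0.5953 0.1768] 0.0718 0.0532 87.1 [463, 236, 61, 66, 3537]
wrist [0.3974 0.0471] 0.1002 0.008 85.5 [296, 350, 9, 82, 561]
wrist [0.4399 0.045 ] 0.1002 0.0081 89.0 [335, 350, 9, 82, 533]
wrist [ 0.3444 -0.0367] 0.5348 0.0223 177.2 [19, 450, 478, 17, 4931]
wrist lever_knob 0.69 [0.4678 0.3022 0.07  ]
wrist lever_pivot 0.79 [0.5702 0.3009 0.045 ]
wrist jaw_face 0.92 [0.5325 0.214  0.032 ]
top [0.6003 0.1727] 0.0691 0.0471 87.7 [209, 224, 28, 20, 492]
top [ 0.5589 -0.3101] 0.0688 0.0409 91.3 [398, 246, 28, 17, 472]
top [0.5288 0.1762] 0.0696 0.0464 87.2 [206, 252, 29, 20, 496]
top [0.4564 0.1796] 0.0688 0.0458 86.9 [204, 280, 28, 21, 497]
top [ 0.4652 -0.3091] 0.0708 0.0402 91.3 [397, 283, 29, 17, 475]
top lever_knob 0.9 [0.4729 0.2996 0.07  ]
top lever_pivot 0.65 [0.5675 0.2971 0.045 ]
top jaw_face 0.77 [0.5345 0.2145 0.032 ]
```

View pics/fin.png

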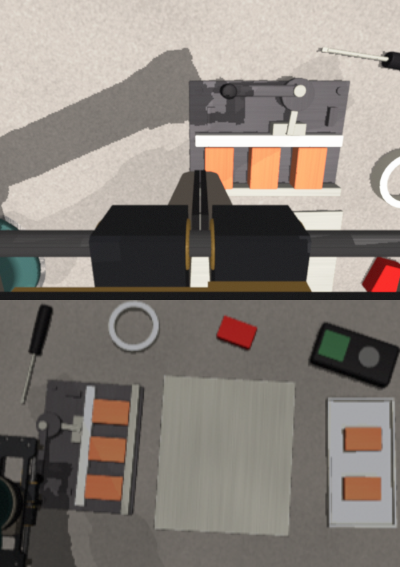

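The lever is home (knob back at its start position), the three blanks are clamped between jaw and fence, and both rough ones are in the tray. The robot is clear, so I'm handing in.

```bash
python3 -c "
from cell import env
print(env.sign_off(), env.state()['time'])"
```

```text
the job is handed in; nothing more can be done
the job is handed in; nothing more can be done
```

The job is handed in at about 43 s on the robot's clock. Three lapped blanks are clamped on the bed and two rough ones are in the tray.

**What I did:**
- I swung the lever open and slid each of the five blanks on the plate.
- The three lapped ones dragged at about 0.5–0.9 N and went on the bed.
- The two rough ones dragged at about 2–4 N and went in the tray. One of them got knocked half off the plate partway through; I found it again and moved it.
- I then pushed the lever back until it snapped over centre.

**Last checks:**
- **Lever:** the knob is back at its starting position, (0.468–0.473, 0.30), and the jaw edge is at y ≈ 0.214.
- **Lapped blanks:** they lie on one line at x = 0.456, 0.529 and 0.600, about 35 mm from the jaw. The top camera puts them square to the bed within about 1°.
- **Rough blanks:** both are well inside the tray, at (0.465, -0.309) and (0.559, -0.310).
- **Bystanders:** the meter, tape roll and screwdriver look undisturbed in the last picture; I did not measure them. The robot was clear of everything.

**What disagreed:**
- **Rough drag:** it read lower than the 5.5–9.5 N you gave, probably because the blank rode on the finger. It was still several times the lapped drag, so I sorted the blanks on that gap.
- **Wrist camera:** it put two of the bed blanks 2–4° off the top camera's angle, because the jaw and gripper partly hid them. It puts the knob, jaw and blanks within 5 mm of the top camera.

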